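# Refit the patient rest after disinfection

## Robot

A 6-joint arm with a two-finger parallel gripper is mounted at the origin on the work surface. World frame = base frame: x ahead of the robot, y to its left, z up, the work surface at z = 0. Lengths are in m, angles in rad, forces in N, time in s.
With the tool pointing down it reaches from about 0.25 to 0.85 m from the base axis. Payload 12.5 kg.
Tool frame: the origin (TCP) lies at the centre of the arm's flange, where the gripper is bolted on; the fingertips stand 186 mm ahead of it and the grasp point (between the pads) lies 167 mm ahead of it; z points along the fingers, y is the direction in which the jaws open and shut (so a half turn about z gives the same grasp; the last joint's range is limited). The gripper opens to 93 mm and grips with 3 to 60 N. Pads are 15 mm wide; open, the fingers measure 128 mm over their backs; the gripper's body (75 mm by 188 mm) begins 65 mm behind the grasp point.
Start: joints at [1.225, 0.351, 1.652, -0, 1.139, -0.085], TCP at [0.142, 0.531, 0.405] pointing down, gripper open.
Joint ranges: [-2.75, 2.75], [-0.79, 2.1], [0.01, 2.65], [-1.57, 4.71], [0.07, 3.14], [-2.87, 2.87]. Speed limits (rad/s): [2.22, 2.22, 2.79, 3.14, 3.14, 3.14].

## Interface

Orientations are given as a unit quaternion [w, x, y, z].
In Python, from cell import r gives the robot as it stands. The module is installed in compiled form; this text tells all that it offers.
- The arm moves only by the tool send_rows, never from a script. Its argument "commands" is a list of rows, each an object of numbers: "x", "y", "z": the shift along the world's x, y, z in mm; "ax", "ay", "az": the turn, a rotation vector about the world's x, y, z in degrees; "hand": the finger opening in mm, from 0 to 93. A call has 1 to 12 rows; each row is the pose to reach, as a shift and turn from the pose measured when the call began; what a row does not reach only later rows make up. A row lasts 1/12 s, in which the tool goes at most 41.7 mm and 7.16 degrees, less where a joint would pass 70% of its speed; a pose out of reach is approached as far as the arm can. A call with a gripper value outside its range is refused whole. The fingers move at their own pace and stop on an object; "newtons" is the grip in N (left out, the last holds). Time passes only in rows, so rows that repeat a pose let the fingers close. It gives the time, the measured TCP pose, the force and the opening at its end, in the units of the state.
- r.observe(): the state, without advancing time (a new reading comes with each control period).
- r.snapshot(name): name is "scene" or "top"; returns the picture (420x560x3 uint8, red, green, blue); there is no depth.
- r.camera_params(name): a dict with "fx", "fy", "cx", "cy" (pixels), "rvec" (rotation vector, rad) and "tvec" (3), from world to camera coordinates, as OpenCV has them. Camera axes: x right, y down, z forward; pixel columns grow to the right and rows downward; lengths in m; the calibration is good to about 2 mm. A picture is of the moment at which its call begins. camera_params takes no time and is no camera call.
- r.hand_in(): hands the job in, once; it reports no verdict.
The state is a dict: "clock": time; "q": joint angles; "qd": joint speeds; "joint_torque": joint torques, N m; "tool_pos": TCP position; "tcp_rot": TCP orientation; "ft_force": force on the tool from outside, world axes, zero at the start; "wrist_torque": the same for the moment, N m; "opening": finger opening in m.
Only numpy, scipy, OpenCV 4.12 (cv2) and the standard library are available. Lean on these libraries where they do the work, as an engineer would, in place of code of your own. Each camera call takes 0.05 s, during which the arm holds its last target.

## Task

Get the patient rest ready for the next eye: lift the chin rest out of its column, turn it half round so that the cup is on the other side, and seat it fully again. In whatever order suits, also snap each whole hand grip from the draining block into a socket of the rest, pressing its spring button flush to let it in and pushing it home until the button pops out through the socket's hole, and put every grip with a broken-off arm into the repairs bin. Leave everything else on the table as it stands.

Things in the scene. Friction and masses are not known exactly. Their poses are not given: they have to be found in the camera images.
- rest: patient rest, fixed: grey base 80 (x) x 270 (y) x 12 mm; in the middle a column 115 mm high, 43 x 67 mm, with the chin-rest pocket in its top (29 x 53 mm, 26 mm deep, so the chin rest's origin is 90 mm up when seated); 110 mm to each side along y an upright square steel socket tube for a hand grip. Origin under the base's centre, z up
- socket_l (a point): centre of the mouth of the socket at the rest's +y end, 105 mm above the table. The tube is 28.5 mm square outside, 22.5 mm inside, sides parallel to the rest's axes; its inner floor lies 93 mm below the mouth and a grip stands on it when home
- socket_r (a point): the same for the socket at the rest's -y end
- hole_l (a point): centre of the button hole (13 mm square) in the +x wall (in the rest's frame) of the +y socket, taken 1.7 mm outside the wall (3 mm thick), 18 mm below the mouth; a home grip with its button towards the rest's +x has its button in this hole, its face at this point
- hole_r (a point): the same for the -y socket
- chinrest: loose white chin rest: grey plug 26.5 (x) x 50.5 (y) x 25 mm in the pocket, under a bar 34 (x) x 116 (y) x 18 mm whose underside rests on the column. Chin cup (46 mm across, 12 mm high) on the bar 36 mm along +y, two paper pins at the other end; bar free to grip at its middle. Origin: centre of plug bottom. Starts with y along the rest's y, cup on the rest's +y side; fits either way round. 0.14 kg
- chin_cup (a point): top centre of the chin cup
- rack: white draining block, fixed, 180 x 215 x 45 mm, with four square wells (22.5 mm, 35 mm deep) 80 mm apart along x and 105 mm along y, in which the grips stand loosely, feet down, 10 mm above the table, T-bars along the block's y, buttons towards its +x or -x. Origin under its centre
- bin: grey open repairs bin, loose, 0.6 kg, 150 mm (x) by 200 mm (y), 100 mm high, walls and floor 4 mm. Origin under its centre
- grip1: first whole hand grip, 130 mm tall, 0.14 kg: 20 mm square stem, 10 mm tapered foot, black T-bar on top (20 mm wide in x, z = 108 to 130 mm) reaching 36 mm each way along its y. Origin at the centre of the foot's tip, z up the stem. Spring button (10 mm across, 6 mm proud) on the stem's +x face, centre 75 mm above the tip
- grip2: second whole hand grip, 130 mm tall, 0.14 kg: 20 mm square stem, 10 mm tapered foot, black T-bar on top (20 mm wide in x, z = 108 to 130 mm) reaching 36 mm each way along its y. Origin at the centre of the foot's tip, z up the stem. Spring button (10 mm across, 6 mm proud) on the stem's +x face, centre 75 mm above the tip
- worn1: first damaged hand grip, 130 mm tall: 20 mm square stem, 10 mm tapered foot, black T-bar on top (20 mm wide in x, z = 108 to 130 mm) of which one arm is broken off: it reaches 36 mm along +y, only 14 mm along -y. It too has a button at 75 mm on its +x face. Origin at the centre of the foot's tip, z up the stem. May be absent (None)
- worn2: second damaged hand grip, 130 mm tall: 20 mm square stem, 10 mm tapered foot, black T-bar on top (20 mm wide in x, z = 108 to 130 mm) of which one arm is broken off: it reaches 36 mm along +y, only 14 mm along -y. It too has a button at 75 mm on its +x face. Origin at the centre of the foot's tip, z up the stem. May be absent (None)
- grip1_btn (a joint): depth in m to which the spring button of grip1 is pressed: 0 = standing 6 mm proud of the stem, 0.006 = flush; inside the plain socket wall about 0.005. Spring about 2 N at first, 4.5 N flush. It is a straight-sided pin: a tube's rim cannot ride over it unless it is pressed flush
- grip1_button (a point): centre of the outer face of the button of grip1, moving with the button
- grip2_btn (a joint): depth in m to which the spring button of grip2 is pressed: 0 = standing 6 mm proud of the stem, 0.006 = flush; inside the plain socket wall about 0.005. Spring about 2 N at first, 4.5 N flush. It is a straight-sided pin: a tube's rim cannot ride over it unless it is pressed flush
- grip2_button (a point): centre of the outer face of the button of grip2, moving with the button
- spirit: bystander, not part of the job: amber glass bottle, 68 mm across, 170 mm high, standing on the table. Origin at the centre of its underside
- wipes: bystander, not part of the job: white wipes canister, 86 mm across, 183 mm high, standing on the table. Origin at the centre of its underside
- drops: bystander, not part of the job: small white dropper bottle, 32 mm across, 60 mm high, standing on the table. Origin at the centre of its underside
- lenscase: bystander, not part of the job: contact-lens case 30 x 55 x 16 mm, standing on the table. Origin at the centre of its underside

How it is judged:
On the way:
1. the chin rest is lifted clear of its pocket (z of chinrest in the frame of rest above 0.117 m), for 0.1 s.
At the end, for the whole second after the job is handed in: Chin rest seated (4 mm, upright), cup over the rest's -y side; both whole grips upright in the sockets, button pressed under 1.5 mm and within 5 mm of its hole; every damaged grip present inside the upright bin; all at rest (y of chin_cup in the frame of rest below -0.03 m and horizontal distance between chinrest and rest below 0.004 m and z of chinrest in the frame of rest between 0.08 and 0.0935 m and angle between chinrest's own z axis and vertical below 0.06 rad and linear speed of each of chinrest, grip1, grip2 below 0.02 m/s and value of joint each of grip1_btn, grip2_btn below 0.0015 m and angle between each of grip1, grip2's own z axis and vertical below 0.07 rad and (distance between grip1_button and hole_l below 0.005 m or distance between grip1_button and hole_r below 0.005 m) and (distance between grip2_button and hole_l below 0.005 m or distance between grip2_button and hole_r below 0.005 m) and x of worn1 in the frame of bin between -0.075 and 0.075 m and y of worn1 in the frame of bin between -0.1 and 0.1 m and z of each of worn1, worn2 in the frame of bin below 0.09 m and linear speed of each of worn1, worn2 below 0.03 m/s and x of worn2 in the frame of bin between -0.075 and 0.075 m and y of worn2 in the frame of bin between -0.1 and 0.1 m and angle between bin's own z axis and vertical below 0.15 rad); the robot touches nothing.
It fails at once if a bystander is pushed more than 30 mm or knocked over (distance of any of spirit, wipes, drops, lenscase from where it was at the start of the episode above 0.03 m or angle between any of spirit, wipes, drops, lenscase's own z axis and vertical above 0.5 rad).
Of worn1, worn2 only 1 to 2 are there at a start; the rules pass over those that are not, and their reading is None.
At some moment in a run one of bin may be knocked a few centimetres aside while the robot is not near it.
It also fails if it takes over 210 s, if anything falls off the work surface, if the arm or the gripper's body presses on something with over 40 N, if the wrist force passes 120 N, or if a joint passes its speed limit or range.

## Working session

There is one attempt and no reset: what is moved stays moved. The work goes in short steps, Python scripts to look and compute and a tool call to move; the robot and the scene stay as the last step left them, time stands still between calls to the robot, and variables do not carry over. Pictures are saved under pics/ and viewed, and the job is handed in when it is done.

Besides the shell and the picture viewer there is one more tool, called after ">>>" by a JSON object that holds its "api" and its "payload". send_rows: Moves the arm, as the interface text tells. Its arguments: {"type":"object","properties":{"commands":{"type":"array","items":{"type":"object","properties":{"x":{"type":"number"},"y":{"type":"number"},"z":{"type":"number"},"ax":{"type":"number"},"ay":{"type":"number"},"az":{"type":"number"},"hand":{"type":"number"}}}},"newtons":{"type":"number"}},"required":["commands"]}

```bash
mkdir -p pics; ls; cat > h.py <<'E'
import numpy as np, cv2
from cell import r
def cam(n):
    p=r.camera_params(n); R,_=cv2.Rodrigues(np.array(p['rvec'],float)); t=np.array(p['tvec'],float).reshape(3)
    K=np.array([[p['fx'],0,p['cx']],[0,p['fy'],p['cy']],[0,0,1.]]); return K,R,t
def ray(n,u,v,z):
    K,R,t=cam(n); d=R.T@np.linalg.solve(K,np.array([u,v,1.])); c=-R.T@t
    return c+d*(z-c[2])/d[2]
def proj(n,P):
    K,R,t=cam(n); P=np.atleast_2d(P).astype(float); c=(R@P.T).T+t; q=(K@c.T).T; return q[:,:2]/q[:,2:]
def save(n,name,crop=None,s=1):
    im=r.snapshot(n)
    b=im[:,:,::-1].copy()
    cv2.imwrite('pics/raw_'+name+'.png',b)
    if crop: x0,y0,x1,y1=crop; b=b[y0:y1,x0:x1]
    if s!=1: b=cv2.resize(b,None,fx=s,fy=s,interpolation=cv2.INTER_CUBIC)
    cv2.imwrite('pics/'+name+'.png',b); return im
def st():
    o=r.observe(); print('t',round(o['clock'],2),'pos',np.round(o['tool_pos'],4),'rot',np.round(o['tcp_rot'],4),'F',np.round(o['ft_force'],1),'open',round(o['opening'],4),'q',np.round(o['q'],2)); return o
E
python3 - <<'E'
from h import *
save('top','t0',s=1.4);save('scene','s0',s=1.4);st()
for n in('top','scene'):
    K,R,t=cam(n);print(n,K[0,0],-R.T@t,R[2])
E
```

```text
pics
t 0.1 pos [0.1418 0.5313 0.4043] rot [-1.000e-04  1.300e-01  9.915e-01 -5.000e-04] F [-0.4  0.4 -0.7] open 0.0927 q [ 1.23  0.35  1.65  0.    1.14 -0.08]
top 426.1985411790067 [0.45107809 0.01413149 1.22978934] [ 0.09393001 -0.00430437 -0.9955695 ]
scene 434.3375059705233 [ 0.85150829 -0.58865011  0.76640583] [-0.31741482  0.63664212 -0.70280484]
```

View pics/t0.png

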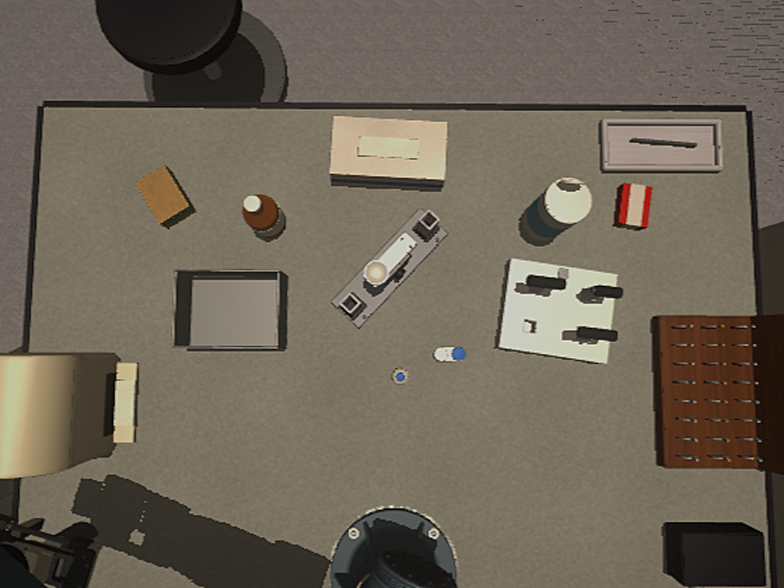

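View pics/s0.png

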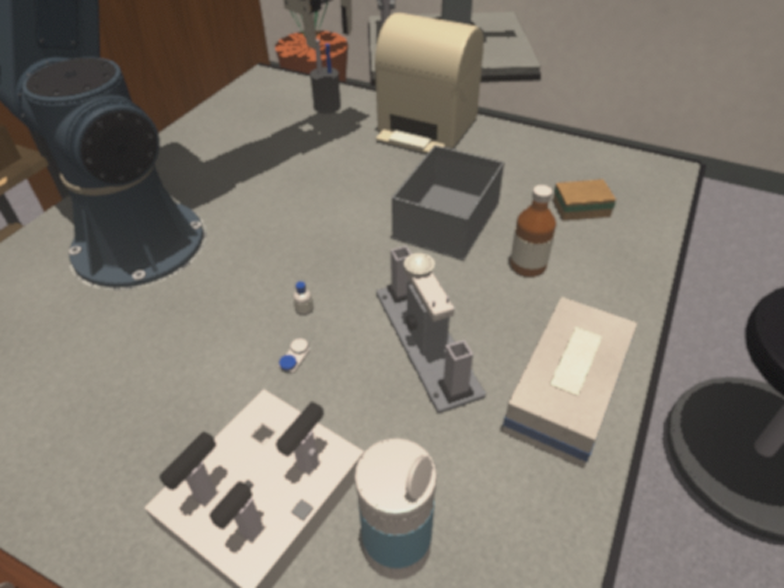

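```bash
python3 - <<'E'
import cv2
a=cv2.imread('pics/raw_t0.png');s=cv2.imread('pics/raw_s0.png')
cv2.imwrite('pics/z1.png',cv2.resize(a[120:265,345:450],None,fx=4,fy=4,interpolation=cv2.INTER_CUBIC))
cv2.imwrite('pics/z2.png',cv2.resize(a[140:240,230:325],None,fx=6,fy=6,interpolation=cv2.INTER_CUBIC))
cv2.imwrite('pics/z3.png',cv2.resize(s[270:420,100:320],None,fx=3.6,fy=3.6,interpolation=cv2.INTER_CUBIC))
cv2.imwrite('pics/z4.png',cv2.resize(s[170:300,260:350],None,fx=4.5,fy=4.5,interpolation=cv2.INTER_CUBIC))
E
```

```text
(no output)
```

View pics/z1.png

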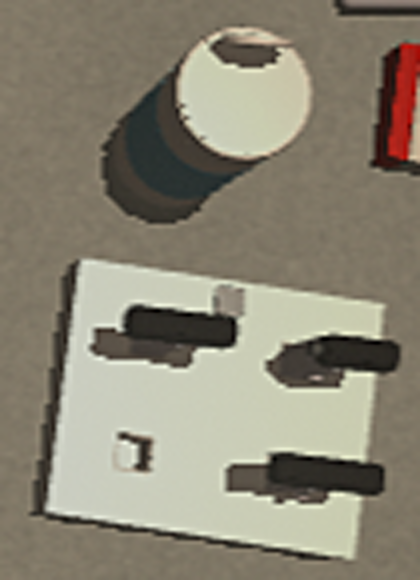

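View pics/z2.png

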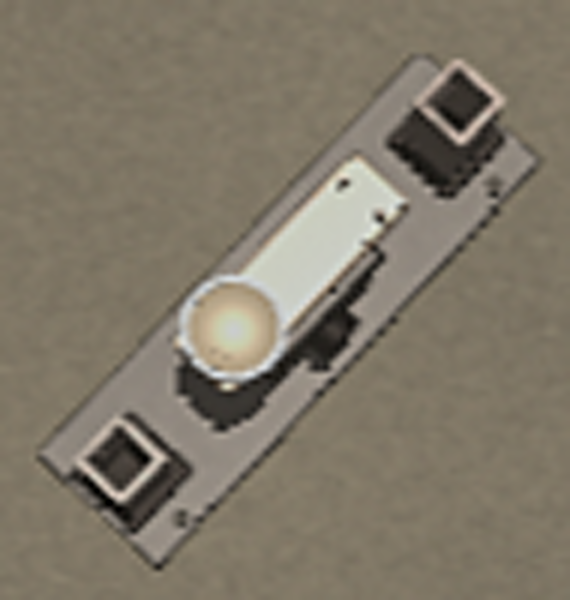

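View pics/z3.png

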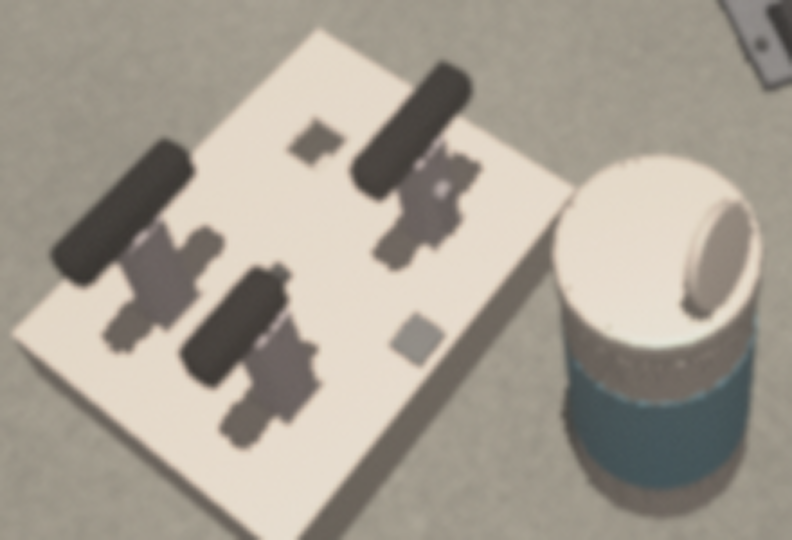

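View pics/z4.png

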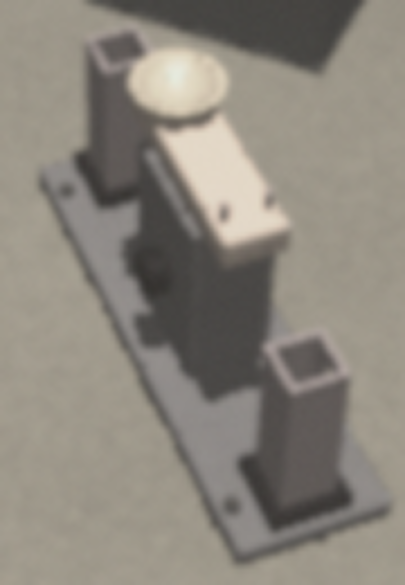

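```bash
python3 - <<'E'
import cv2,numpy as np
s=cv2.imread('pics/raw_s0.png');a=cv2.imread('pics/raw_t0.png')
g=lambda im:np.clip(255*(np.clip(im.astype(float)-20,0,150)/150)**0.6,0,255).astype(np.uint8)
cv2.imwrite('pics/z5.png',cv2.resize(g(s[285:400,110:240]),None,fx=6,fy=5.2,interpolation=cv2.INTER_CUBIC))
cv2.imwrite('pics/z6.png',cv2.resize(g(a[180:265,355:450]),None,fx=7,fy=7,interpolation=cv2.INTER_CUBIC))
E
```

```text
(no output)
```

View pics/z5.png

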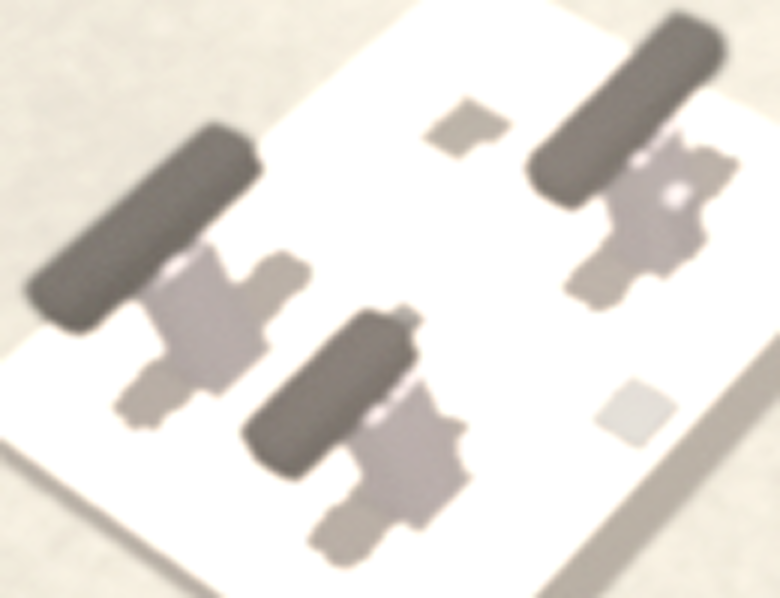

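View pics/z6.png

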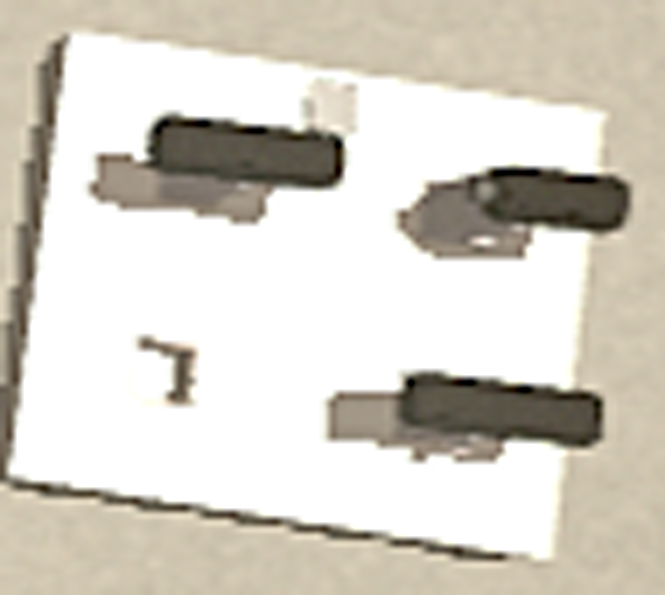

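```bash
python3 - <<'E'
from h import *
f=lambda x,y,o,s:((x+.5)/s-.5+o[0],(y+.5)/s-.5+o[1])
o=(230,140);s=6
# base corners
C=np.array([ray('top',*f(x,y,o,s),.012)[:2] for x,y in[(420,55),(540,158),(157,568),(40,457)]])
print('base',C.round(4),C.mean(0)); 
for i in range(4): print(np.linalg.norm(C[i]-C[(i+1)%4]).round(4))
# rims: corners
def rim(pts): return np.array([ray('top',*f(x,y,o,s),.105)[:2] for x,y in pts])
R1=rim([(462,60),(504,100),(460,146),(417,102)]);R2=rim([(122,415),(167,462),(124,507),(77,463)])
for R in(R1,R2):
    print('rim',R.mean(0),[np.linalg.norm(R[i]-R[(i+1)%4]).round(4) for i in range(4)])
d=R2.mean(0)-R1.mean(0);print('dist',np.linalg.norm(d),'y dir',d/np.linalg.norm(d),'mid',(R1.mean(0)+R2.mean(0))/2,'yaw',np.degrees(np.arctan2(d[1],d[0]))-90)
im=cv2.imread('pics/raw_t0.png')
hsv=cv2.cvtColor(im,cv2.COLOR_BGR2HSV)
# bars
m=((im.max(2)<60)).astype(np.uint8); m[:180]=0;m[265:]=0;m[:,:355]=0;m[:,450:]=0
cs,_=cv2.findContours(m,cv2.RETR_EXTERNAL,cv2.CHAIN_APPROX_NONE)
for c in cs:
    if cv2.contourArea(c)<60: continue
    q=cv2.minAreaRect(c); P=[ray('top',u,v,.138)[:2] for u,v in cv2.boxPoints(q)]; P=np.array(P)
    e=[P[1]-P[0],P[2]-P[1]]; e.sort(key=np.linalg.norm)
    print('bar',q[0],P.mean(0).round(4),np.linalg.norm(e[0]).round(4),np.linalg.norm(e[1]).round(4),np.degrees(np.arctan2(e[1][1],e[1][0])).round(1))
o=(355,180);s=7
C=np.array([ray('top',*f(x,y,o,s),.045)[:2] for x,y in[(68,35),(608,108),(550,560),(8,480)]])
print('rack',C.round(4),C.mean(0),[np.linalg.norm(C[i]-C[(i+1)%4]).round(4) for i in range(4)],[np.degrees(np.arctan2(*(C[(i+1)%4]-C[i])[::-1])).round(1) for i in range(4)])
print('cup',ray('top',*f(233,328,(230,140),6),.143))
b=np.array([ray('top',u/1.4,v/1.4,.1)[:2] for u,v in[(175,270),(286,272),(286,349),(174,350)]]);print('bin',b.mean(0),b)
# canister top
print('can',ray('top',345+244/4,120+92/4,.183), 'spirit',ray('top',253/1.4,203/1.4,.17),ray('top',270/1.4,222/1.4,0))
print('drops',ray('top',400/1.4,376/1.4,.06),'case',ray('top',450/1.4,354/1.4,.016))
E
```

```text
base [[ 0.7289 -0.0505]
 [ 0.6787 -0.1084]
 [ 0.4803  0.0744]
 [ 0.5328  0.1307]] [0.60516855 0.01154284]
0.0767
0.2698
0.077
0.267
rim [ 0.68645811 -0.06376073] [np.float64(0.026), np.float64(0.0287), np.float64(0.0276), np.float64(0.0278)]
rim [0.52468324 0.08544603] [np.float64(0.0288), np.float64(0.0273), np.float64(0.0284), np.float64(0.0289)]
dist 0.22007672812115076 y dir [-0.73508394  0.67797611] mid [0.60557068 0.01084265] yaw 47.31430928546669
bar (425.6097412109375, 238.01217651367188) [ 0.4699 -0.3664] 0.0207 0.0754 -96.0
bar (429.5902099609375, 207.5082244873047) [ 0.5483 -0.3788] 0.0202 0.0746 -94.9
bar (389.69232177734375, 201.46156311035156) [ 0.5634 -0.2762] 0.0213 0.0703 -96.9
rack [[ 0.6202 -0.2305]
 [ 0.592  -0.4465]
 [ 0.4122 -0.418 ]
 [ 0.4425 -0.2043]] [ 0.51672229 -0.32481543] [np.float64(0.2179), np.float64(0.182), np.float64(0.2159), np.float64(0.1796)] [np.float64(-97.5), np.float64(171.0), np.float64(81.9), np.float64(-8.4)]
cup [0.57974876 0.03643413 0.143     ]
bin [0.51079819 0.31210153] [[0.58643517 0.41948032]
 [0.58378589 0.20829328]
 [0.43794454 0.20516359]
 [0.43502719 0.41546893]]
can [ 0.70616735 -0.30800057  0.183     ] spirit [0.70065247 0.25849584 0.17      ] [0.70050474 0.26113784 0.        ]
drops [ 0.38644221 -0.01037429  0.06      ] case [ 0.42856234 -0.11227822  0.016     ]
```

>>> {"api": "send_rows", "payload": {"commands": [{"x": 40, "y": -40, "az": -3, "hand": 60}, {"x": 75, "y": -80, "az": -6, "hand": 60}, {"x": 110, "y": -118, "az": -9, "hand": 60}, {"x": 145, "y": -156, "az": -12, "hand": 60}, {"x": 180, "y": -194, "az": -15, "hand": 60}, {"x": 215, "y": -232, "az": -18, "hand": 60}, {"x": 250, "y": -270, "az": -21, "hand": 60}, {"x": 280, "y": -304, "az": -24, "hand": 60}, {"x": 305, "y": -335, "az": -27, "hand": 60}, {"x": 330, "y": -365, "az": -27.8, "hand": 60}, {"x": 355, "y": -395, "az": -27.8, "hand": 60}, {"x": 375, "y": -420, "az": -27.8, "hand": 60}]}}

```text
invalid input
```

>>> {"api": "send_rows", "payload": {"commands": [{"x": 28, "y": -30, "z": 0, "ax": 0, "ay": 0, "az": -3, "hand": 60}], "newtons": 20}}

```text
clock: 0.18
tool_pos: [0.1676, 0.5034, 0.4039]
tcp_rot: [-0.001, 0.154, 0.988, 0.0]
ft_force: [1.3, 1.8, 0.5]
opening: 0.0895
```

>>> {"api": "send_rows", "payload": {"commands": [{"x": 400, "y": -450, "z": 0, "ax": 0, "ay": 0, "az": -24.8, "hand": 60}, {"x": 400, "y": -450, "z": 0, "ax": 0, "ay": 0, "az": -24.8, "hand": 60}, {"x": 400, "y": -450, "z": 0, "ax": 0, "ay": 0, "az": -24.8, "hand": 60}, {"x": 400, "y": -450, "z": 0, "ax": 0, "ay": 0, "az": -24.8, "hand": 60}, {"x": 400, "y": -450, "z": 0, "ax": 0, "ay": 0, "az": -24.8, "hand": 60}, {"x": 400, "y": -450, "z": 0, "ax": 0, "ay": 0, "az": -24.8, "hand": 60}, {"x": 400, "y": -450, "z": 0, "ax": 0, "ay": 0, "az": -24.8, "hand": 60}, {"x": 400, "y": -450, "z": 0, "ax": 0, "ay": 0, "az": -24.8, "hand": 60}, {"x": 400, "y": -450, "z": 0, "ax": 0, "ay": 0, "az": -24.8, "hand": 60}, {"x": 400, "y": -450, "z": 0, "ax": 0, "ay": 0, "az": -24.8, "hand": 60}, {"x": 400, "y": -450, "z": 0, "ax": 0, "ay": 0, "az": -24.8, "hand": 60}, {"x": 400, "y": -450, "z": 0, "ax": 0, "ay": 0, "az": -24.8, "hand": 60}]}}

```text
clock: 1.18
tool_pos: [0.5028, 0.1255, 0.4039]
tcp_rot: [-0.001, 0.362, 0.932, 0.0]
ft_force: [-0.2, 0.2, 1.2]
opening: 0.0605
```

>>> {"api": "send_rows", "payload": {"commands": [{"x": 102.7, "y": -114.5, "z": 0}, {"x": 102.7, "y": -114.5, "z": 0}, {"x": 102.7, "y": -114.5, "z": 0}, {"x": 102.7, "y": -114.5, "z": 0}, {"x": 102.7, "y": -114.5, "z": 0}, {"x": 102.7, "y": -114.5, "z": -40}, {"x": 102.7, "y": -114.5, "z": -70}, {"x": 102.7, "y": -114.5, "z": -70}]}}

```text
invalid input
```

>>> {"api": "send_rows", "payload": {"commands": [{"x": 103, "y": -114, "z": 0, "ax": 0, "ay": 0, "az": 0, "hand": 60}, {"x": 103, "y": -114, "z": 0, "ax": 0, "ay": 0, "az": 0, "hand": 60}, {"x": 103, "y": -114, "z": 0, "ax": 0, "ay": 0, "az": 0, "hand": 60}, {"x": 103, "y": -114, "z": 0, "ax": 0, "ay": 0, "az": 0, "hand": 60}, {"x": 103, "y": -114, "z": 0, "ax": 0, "ay": 0, "az": 0, "hand": 60}, {"x": 103, "y": -114, "z": -40, "ax": 0, "ay": 0, "az": 0, "hand": 60}, {"x": 103, "y": -114, "z": -70, "ax": 0, "ay": 0, "az": 0, "hand": 60}, {"x": 103, "y": -114, "z": -70, "ax": 0, "ay": 0, "az": 0, "hand": 60}, {"x": 103, "y": -114, "z": -70, "ax": 0, "ay": 0, "az": 0, "hand": 60}]}}

```text
clock: 1.93
tool_pos: [0.6055, 0.0118, 0.3332]
tcp_rot: [-0.002, 0.362, 0.932, -0.0]
ft_force: [0.3, 0.0, 0.8]
opening: 0.0602
```

```bash
python3 - <<'E'
from h import *
st();save('scene','s1',crop=(230,80,430,310),s=2.6);save('top','t1',crop=(180,90,380,260),s=3)
E
```

```text
t 1.93 pos [0.6055 0.0118 0.3332] rot [-2.100e-03  3.624e-01  9.320e-01 -3.000e-04] F [0.3 0.  0.8] open 0.0602 q [-0.06  0.53  1.57  0.    1.05 -0.89]
```

View pics/s1.png

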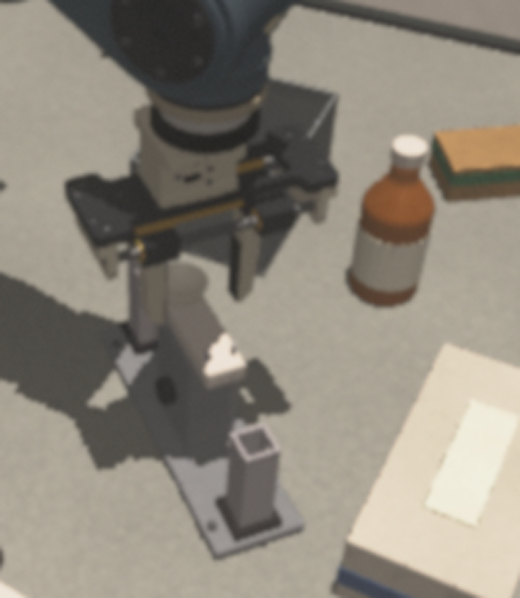

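The gripper straddles the bar just beside the cup, as planned. Down and close.

>>> {"api": "send_rows", "payload": {"commands": [{"x": 0, "y": -0.8, "z": -15, "ax": 0, "ay": 0, "az": 0, "hand": 60}, {"x": 0, "y": -0.8, "z": -29, "ax": 0, "ay": 0, "az": 0, "hand": 60}, {"x": 0, "y": -0.8, "z": -29, "ax": 0, "ay": 0, "az": 0, "hand": 60}, {"x": 0, "y": -0.8, "z": -29, "ax": 0, "ay": 0, "az": 0, "hand": 30}, {"x": 0, "y": -0.8, "z": -29, "ax": 0, "ay": 0, "az": 0, "hand": 30}, {"x": 0, "y": -0.8, "z": -29, "ax": 0, "ay": 0, "az": 0, "hand": 30}, {"x": 0, "y": -0.8, "z": -29, "ax": 0, "ay": 0, "az": 0, "hand": 30}, {"x": 0, "y": -0.8, "z": -29, "ax": 0, "ay": 0, "az": 0, "hand": 30}], "newtons": 40}}

```text
clock: 2.7
tool_pos: [0.6063, 0.011, 0.3076]
tcp_rot: [0.001, 0.362, 0.932, 0.001]
ft_force: [-1.0, 0.2, 4.6]
opening: 0.0332
```

>>> {"api": "send_rows", "payload": {"commands": [{"x": 0, "y": 0, "z": 10, "ax": 0, "ay": 0, "az": 0, "hand": 30}, {"x": 0, "y": 0, "z": 25, "ax": 0, "ay": 0, "az": 0, "hand": 30}, {"x": 0, "y": 0, "z": 50, "ax": 0, "ay": 0, "az": 0, "hand": 30}, {"x": 0, "y": 0, "z": 70, "ax": 0, "ay": 0, "az": 0, "hand": 30}, {"x": 0, "y": 0, "z": 70, "ax": 0, "ay": 0, "az": 0, "hand": 30}, {"x": 0, "y": 0, "z": 70, "ax": 0, "ay": 0, "az": 0, "hand": 30}]}}

```text
clock: 3.2
tool_pos: [0.6063, 0.011, 0.3785]
tcp_rot: [0.002, 0.362, 0.932, 0.001]
ft_force: [0.0, -0.1, -2.6]
opening: 0.0337
```

```bash
python3 - <<'E'
from h import *
st();save('scene','s2',crop=(230,60,430,290),s=2.6)
E
```

```text
t 3.2 pos [0.6063 0.011  0.3785] rot [1.800e-03 3.623e-01 9.321e-01 9.000e-04] F [ 0.  -0.1 -2.6] open 0.0337 q [-0.06  0.48  1.53  0.    1.13 -0.89]
```

View pics/s2.png

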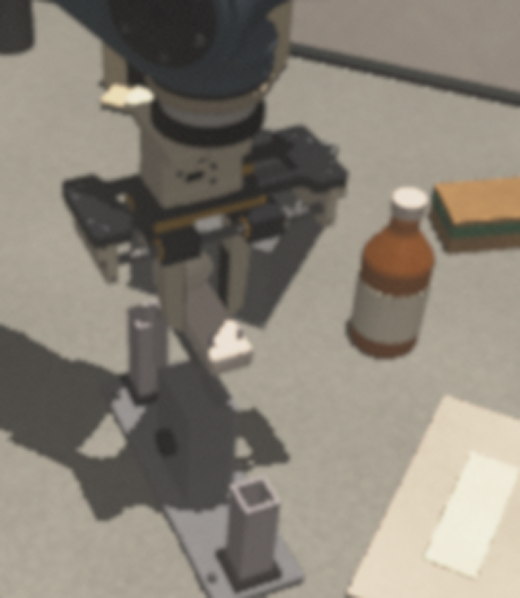

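>>> {"api": "send_rows", "payload": {"commands": [{"x": 0, "y": 0, "z": 0, "ax": 0, "ay": 0, "az": -84, "hand": 30}, {"x": 0, "y": 0, "z": 0, "ax": 0, "ay": 0, "az": -84, "hand": 30}, {"x": 0, "y": 0, "z": 0, "ax": 0, "ay": 0, "az": -84, "hand": 30}, {"x": 0, "y": 0, "z": 0, "ax": 0, "ay": 0, "az": -84, "hand": 30}, {"x": 0, "y": 0, "z": 0, "ax": 0, "ay": 0, "az": -84, "hand": 30}, {"x": 0, "y": 0, "z": 0, "ax": 0, "ay": 0, "az": -84, "hand": 30}, {"x": 0, "y": 0, "z": 0, "ax": 0, "ay": 0, "az": -84, "hand": 30}, {"x": 0, "y": 0, "z": 0, "ax": 0, "ay": 0, "az": -84, "hand": 30}, {"x": 0, "y": 0, "z": 0, "ax": 0, "ay": 0, "az": -84, "hand": 30}, {"x": 0, "y": 0, "z": 0, "ax": 0, "ay": 0, "az": -84, "hand": 30}, {"x": 0, "y": 0, "z": 0, "ax": 0, "ay": 0, "az": -84, "hand": 30}, {"x": 0, "y": 0, "z": 0, "ax": 0, "ay": 0, "az": -84, "hand": 30}]}}

```text
clock: 4.25
tool_pos: [0.6058, 0.011, 0.3754]
tcp_rot: [0.0, 0.894, 0.447, -0.001]
ft_force: [0.7, -0.9, -1.4]
opening: 0.0335
```

>>> {"api": "send_rows", "payload": {"commands": [{"x": 0, "y": 0, "z": 0, "ax": 0, "ay": 0, "az": -84, "hand": 30}, {"x": 0, "y": 0, "z": 0, "ax": 0, "ay": 0, "az": -84, "hand": 30}, {"x": 0, "y": 0, "z": 0, "ax": 0, "ay": 0, "az": -84, "hand": 30}, {"x": 0, "y": 0, "z": 0, "ax": 0, "ay": 0, "az": -84, "hand": 30}, {"x": 0, "y": 0, "z": 0, "ax": 0, "ay": 0, "az": -84, "hand": 30}, {"x": 0, "y": 0, "z": 0, "ax": 0, "ay": 0, "az": -84, "hand": 30}, {"x": 0, "y": 0, "z": 0, "ax": 0, "ay": 0, "az": -84, "hand": 30}, {"x": 0, "y": 0, "z": 0, "ax": 0, "ay": 0, "az": -84, "hand": 30}, {"x": 0, "y": 0, "z": 0, "ax": 0, "ay": 0, "az": -84, "hand": 30}, {"x": 0, "y": 0, "z": 0, "ax": 0, "ay": 0, "az": -84, "hand": 30}, {"x": 0, "y": 0, "z": 0, "ax": 0, "ay": 0, "az": -84, "hand": 30}, {"x": 0, "y": 0, "z": 0, "ax": 0, "ay": 0, "az": -84, "hand": 30}]}}

```text
clock: 5.25
tool_pos: [0.6055, 0.011, 0.3736]
tcp_rot: [-0.0, 0.963, -0.269, -0.003]
ft_force: [0.1, 0.2, -1.1]
opening: 0.0333
```

```bash
cat >> h.py <<'E'
from scipy.spatial.transform import Rotation as Ro
def yaw():
    o=r.observe(); w,x,y,z=o['tcp_rot']; R=Ro.from_quat([x,y,z,w]).as_matrix()
    print('jaw yaw',np.degrees(np.arctan2(R[1,1],R[0,1])).round(2),'axis',R[:,2].round(4))
E
python3 - <<'E'
from h import *
st();yaw();save('top','t3',crop=(180,90,380,260),s=3.5)
E
```

```text
t 5.25 pos [0.6055 0.011  0.3736] rot [-4.000e-04  9.631e-01 -2.693e-01 -2.500e-03] F [ 0.1  0.2 -1.1] open 0.0333 q [-0.06  0.48  1.53  0.    1.13  2.06]
jaw yaw -121.25 axis [-0.0046  0.0022 -1.    ]
```

View pics/t3.png

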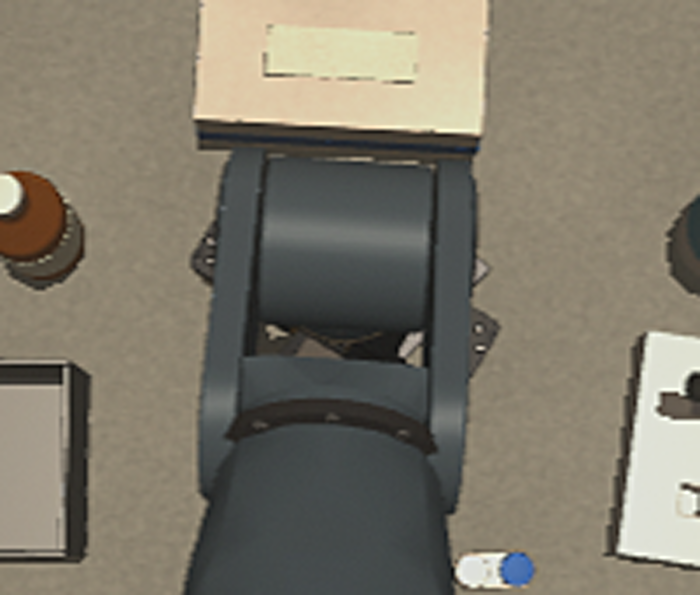

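>>> {"api": "send_rows", "payload": {"commands": [{"x": 0, "y": 0, "z": 0, "ax": 0, "ay": 0, "az": -11.3, "hand": 30}, {"x": 0, "y": 0, "z": -15, "ax": 0, "ay": 0, "az": -11.3, "hand": 30}, {"x": 0, "y": 0, "z": -28, "ax": 0, "ay": 0, "az": -11.3, "hand": 30}, {"x": 0, "y": 0, "z": -28, "ax": 0, "ay": 0, "az": -11.3, "hand": 30}, {"x": 0, "y": 0, "z": -28, "ax": 0, "ay": 0, "az": -11.3, "hand": 30}]}}

```text
clock: 5.72
tool_pos: [0.6053, 0.011, 0.3444]
tcp_rot: [-0.0, 0.931, -0.364, -0.004]
ft_force: [0.8, -0.4, -1.4]
opening: 0.0335
```

```bash
python3 - <<'E'
from h import *
st();yaw();save('scene','s4',crop=(250,110,390,290),s=3.3)
E
```

```text
t 5.72 pos [0.6053 0.011  0.3444] rot [-3.000e-04  9.313e-01 -3.643e-01 -3.800e-03] F [ 0.8 -0.4 -1.4] open 0.0335 q [-0.06  0.52  1.56  0.    1.07  2.26]
jaw yaw -132.73 axis [-0.0068  0.0032 -1.    ]
```

View pics/s4.png

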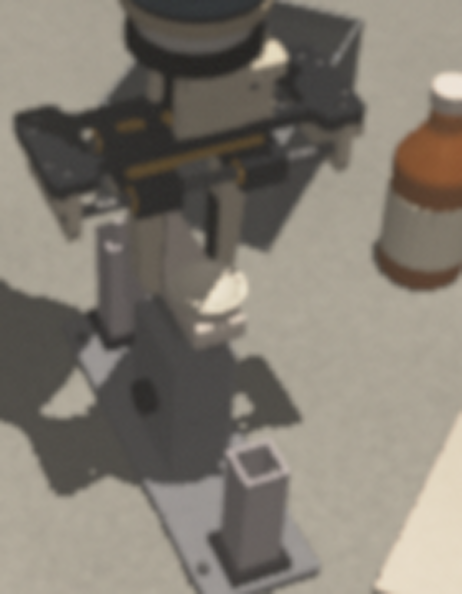

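>>> {"api": "send_rows", "payload": {"commands": [{"x": 0, "y": 0, "z": -6, "ax": 0, "ay": 0, "az": 0, "hand": 30}, {"x": 0, "y": 0, "z": -12, "ax": 0, "ay": 0, "az": 0, "hand": 30}, {"x": 0, "y": 0, "z": -18, "ax": 0, "ay": 0, "az": 0, "hand": 30}, {"x": 0, "y": 0, "z": -18, "ax": 0, "ay": 0, "az": 0, "hand": 30}]}}

```text
clock: 6.1
tool_pos: [0.6065, 0.0104, 0.3286]
tcp_rot: [-0.001, 0.931, -0.364, -0.0]
ft_force: [1.8, -2.6, 9.3]
opening: 0.0332
```

>>> {"api": "send_rows", "payload": {"commands": [{"x": 0, "y": 0, "z": -6, "ax": 0, "ay": 0, "az": 0, "hand": 30}, {"x": 0, "y": 0, "z": -6, "ax": 0, "ay": 0, "az": 0, "hand": 30}]}}

```text
clock: 6.27
tool_pos: [0.6075, 0.0094, 0.3243]
tcp_rot: [-0.001, 0.931, -0.364, 0.003]
ft_force: [2.3, -7.4, 12.1]
opening: 0.0336
```

>>> {"api": "send_rows", "payload": {"commands": [{"x": 1, "y": -1.5, "z": 0, "ax": 0, "ay": 0, "az": 0, "hand": 30}, {"x": 1, "y": -1.5, "z": -6, "ax": 0, "ay": 0, "az": 0, "hand": 30}, {"x": 1, "y": -1.5, "z": -8, "ax": 0, "ay": 0, "az": 0, "hand": 30}]}}

```text
clock: 6.52
tool_pos: [0.6083, 0.008, 0.3152]
tcp_rot: [-0.001, 0.931, -0.364, 0.002]
ft_force: [-0.3, -0.2, 0.8]
opening: 0.0336
```

Freed and sliding in. Continue.

>>> {"api": "send_rows", "payload": {"commands": [{"x": 0, "y": 0, "z": -5, "ax": 0, "ay": 0, "az": 0, "hand": 30}, {"x": 0, "y": 0, "z": -10, "ax": 0, "ay": 0, "az": 0, "hand": 30}, {"x": 0, "y": 0, "z": -12, "ax": 0, "ay": 0, "az": 0, "hand": 30}, {"x": 0, "y": 0, "z": -12, "ax": 0, "ay": 0, "az": 0, "hand": 30}]}}

```text
clock: 6.85
tool_pos: [0.608, 0.0087, 0.3039]
tcp_rot: [-0.001, 0.931, -0.364, 0.002]
ft_force: [-7.6, 5.5, 16.2]
opening: 0.0338
```

>>> {"api": "send_rows", "payload": {"commands": [{"x": 0, "y": 0, "z": 0, "ax": 0, "ay": 0, "az": 0, "hand": 60}, {"x": 0, "y": 0, "z": 0, "ax": 0, "ay": 0, "az": 0, "hand": 60}, {"x": 0, "y": 0, "z": 0, "ax": 0, "ay": 0, "az": 0, "hand": 60}, {"x": 0, "y": 0, "z": 0, "ax": 0, "ay": 0, "az": 0, "hand": 60}, {"x": 0, "y": 0, "z": 0, "ax": 0, "ay": 0, "az": 0, "hand": 60}, {"x": 0, "y": 0, "z": 40, "ax": 0, "ay": 0, "az": 0, "hand": 60}, {"x": 0, "y": 0, "z": 80, "ax": 0, "ay": 0, "az": 0, "hand": 60}, {"x": 0, "y": 0, "z": 100, "ax": 0, "ay": 0, "az": 0, "hand": 60}, {"x": -60, "y": -100, "z": 120, "ax": 0, "ay": 0, "az": 10, "hand": 60}, {"x": -60, "y": -100, "z": 120, "ax": 0, "ay": 0, "az": 14, "hand": 60}, {"x": -60, "y": -100, "z": 120, "ax": 0, "ay": 0, "az": 24, "hand": 60}, {"x": -60, "y": -100, "z": 120, "ax": 0, "ay": 0, "az": 24, "hand": 60}]}}

```text
clock: 7.85
tool_pos: [0.5459, -0.095, 0.4251]
tcp_rot: [-0.001, 0.987, -0.16, 0.002]
ft_force: [0.3, 0.7, 0.3]
opening: 0.0599
```

>>> {"api": "send_rows", "payload": {"commands": [{"x": 3.5, "y": -287, "z": 0, "ax": 0, "ay": 0, "az": 86, "hand": 60}, {"x": 3.5, "y": -287, "z": 0, "ax": 0, "ay": 0, "az": 86, "hand": 60}, {"x": 3.5, "y": -287, "z": 0, "ax": 0, "ay": 0, "az": 86, "hand": 60}, {"x": 3.5, "y": -287, "z": 0, "ax": 0, "ay": 0, "az": 86, "hand": 60}, {"x": 3.5, "y": -287, "z": 0, "ax": 0, "ay": 0, "az": 86, "hand": 60}, {"x": 3.5, "y": -287, "z": 0, "ax": 0, "ay": 0, "az": 86, "hand": 60}, {"x": 3.5, "y": -287, "z": 0, "ax": 0, "ay": 0, "az": 86, "hand": 60}, {"x": 3.5, "y": -287, "z": 0, "ax": 0, "ay": 0, "az": 86, "hand": 60}, {"x": 3.5, "y": -287, "z": 0, "ax": 0, "ay": 0, "az": 86, "hand": 60}, {"x": 3.5, "y": -287, "z": 0, "ax": 0, "ay": 0, "az": 86, "hand": 60}, {"x": 3.5, "y": -287, "z": 0, "ax": 0, "ay": 0, "az": 86, "hand": 60}, {"x": 3.5, "y": -287, "z": 0, "ax": 0, "ay": 0, "az": 86, "hand": 60}]}}

```text
clock: 8.85
tool_pos: [0.5493, -0.3823, 0.4247]
tcp_rot: [-0.002, 0.837, 0.547, 0.001]
ft_force: [-1.0, 0.5, -0.2]
opening: 0.0601
```

```bash
python3 - <<'E'
from h import *
st();yaw();save('scene','s5',s=1.4);save('top','t5',crop=(100,130,450,280),s=2.2)
E
```

```text
t 8.85 pos [ 0.5493 -0.3823  0.4247] rot [-0.0022  0.8374  0.5466  0.0011] F [-1.   0.5 -0.2] open 0.0601 q [-0.68  0.56  1.29  0.    1.3  -0.26]
jaw yaw -23.73 axis [-7.0e-04  4.8e-03 -1.0e+00]
```

View pics/s5.png

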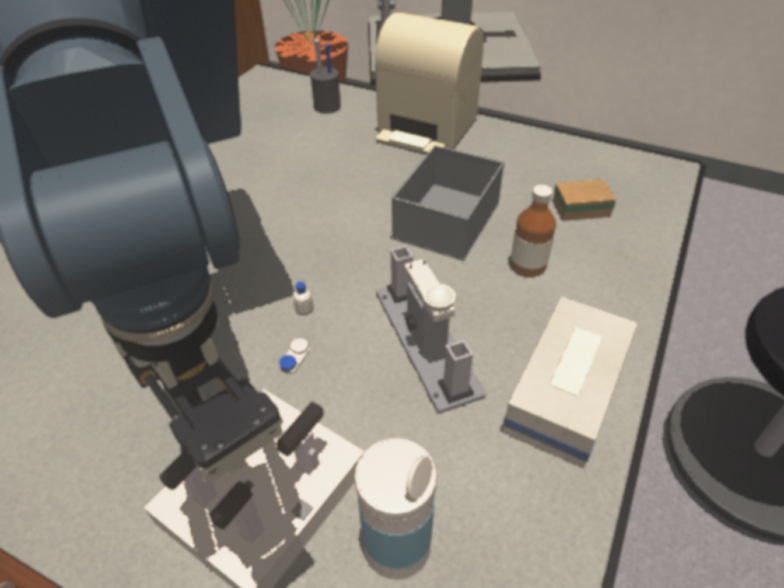

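View pics/t5.png

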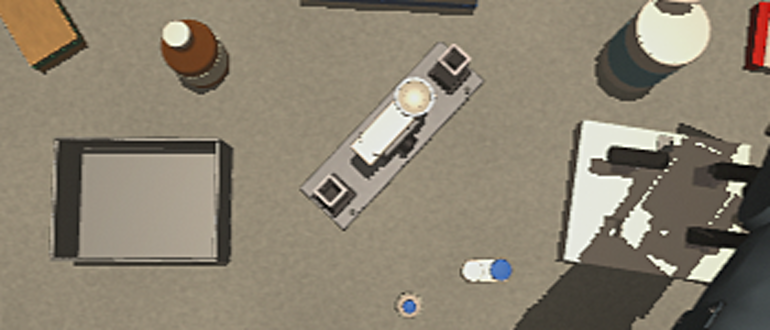

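>>> {"api": "send_rows", "payload": {"commands": [{"x": 0, "y": 0, "z": 0, "ax": 0, "ay": 0, "az": 15.6, "hand": 60}, {"x": 0, "y": 0, "z": 0, "ax": 0, "ay": 0, "az": 15.6, "hand": 60}, {"x": 0, "y": 0, "z": 0, "ax": 0, "ay": 0, "az": 15.6, "hand": 60}, {"x": 0, "y": 0, "z": -40, "ax": 0, "ay": 0, "az": 15.6, "hand": 60}, {"x": 0, "y": 0, "z": -70, "ax": 0, "ay": 0, "az": 15.6, "hand": 60}, {"x": 0, "y": 0, "z": -100, "ax": 0, "ay": 0, "az": 15.6, "hand": 60}, {"x": 0, "y": 0, "z": -130, "ax": 0, "ay": 0, "az": 15.6, "hand": 60}, {"x": 0, "y": 0, "z": -130, "ax": 0, "ay": 0, "az": 15.6, "hand": 60}, {"x": 0, "y": 0, "z": -130, "ax": 0, "ay": 0, "az": 15.6, "hand": 60}]}}

```text
clock: 9.7
tool_pos: [0.5493, -0.3821, 0.2942]
tcp_rot: [-0.003, 0.758, 0.652, 0.001]
ft_force: [0.5, 0.5, 0.8]
opening: 0.0603
```

```bash
python3 - <<'E'
from h import *
st();yaw();save('scene','s6',crop=(90,230,310,420),s=3.5)
E
```

```text
t 9.7 pos [ 0.5493 -0.3821  0.2942] rot [-3.500e-03  7.580e-01  6.523e-01  5.000e-04] F [0.5 0.5 0.8] open 0.0603 q [-0.68  0.68  1.4   0.    1.06 -0.53]
jaw yaw -8.57 axis [-0.0037  0.006  -1.    ]
```

View pics/s6.png

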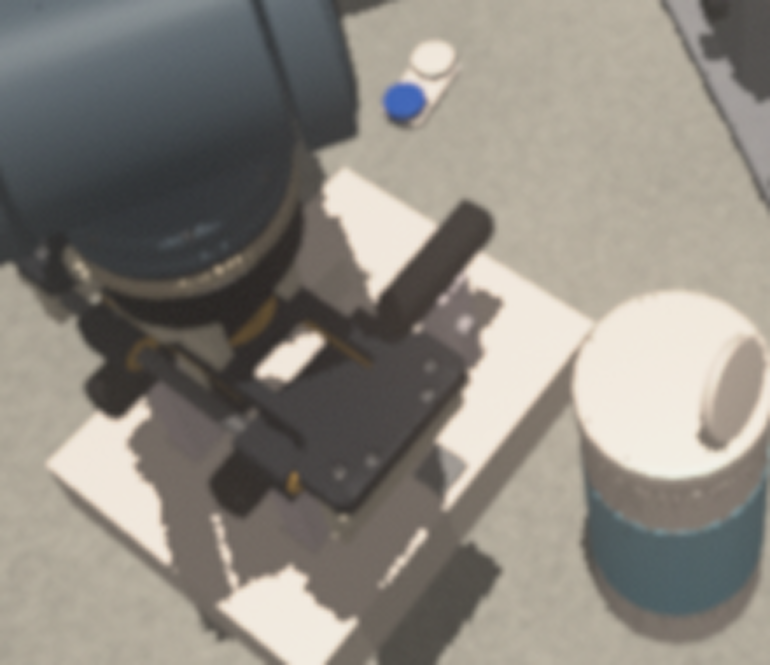

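>>> {"api": "send_rows", "payload": {"commands": [{"x": 0, "y": 0, "z": 0, "ax": 0, "ay": 0, "az": 0, "hand": 15}, {"x": 0, "y": 0, "z": 0, "ax": 0, "ay": 0, "az": 0, "hand": 15}, {"x": 0, "y": 0, "z": 0, "ax": 0, "ay": 0, "az": 0, "hand": 15}, {"x": 0, "y": 0, "z": 0, "ax": 0, "ay": 0, "az": 0, "hand": 15}, {"x": 0, "y": 0, "z": 0, "ax": 0, "ay": 0, "az": 0, "hand": 15}, {"x": 0, "y": 0, "z": 20, "ax": 0, "ay": 0, "az": 0, "hand": 15}, {"x": 0, "y": 0, "z": 40, "ax": 0, "ay": 0, "az": 0, "hand": 15}, {"x": 0, "y": 0, "z": 80, "ax": 0, "ay": 0, "az": 0, "hand": 15}, {"x": 0, "y": 0, "z": 120, "ax": 0, "ay": 0, "az": 0, "hand": 15}, {"x": 0, "y": 0, "z": 150, "ax": 0, "ay": 0, "az": 0, "hand": 15}, {"x": 0, "y": 0, "z": 150, "ax": 0, "ay": 0, "az": 0, "hand": 15}], "newtons": 35}}

```text
clock: 10.67
tool_pos: [0.5499, -0.3825, 0.4537]
tcp_rot: [0.003, 0.758, 0.653, 0.002]
ft_force: [0.4, -0.8, -0.1]
opening: 0.0153
```

```bash
python3 - <<'E'
from h import *
st();yaw();save('scene','s7',crop=(90,190,310,420),s=2.6)
E
```

```text
t 10.67 pos [ 0.5499 -0.3825  0.4537] rot [0.0035 0.7577 0.6526 0.0018] F [ 0.4 -0.8 -0.1] open 0.0153 q [-0.68  0.53  1.25  0.    1.35 -0.53]
jaw yaw -8.53 axis [ 0.0073 -0.0028 -1.    ]
```

View pics/s7.png

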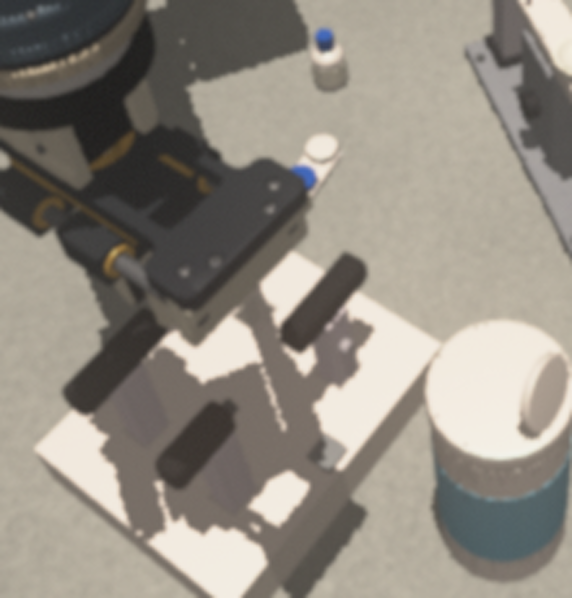

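>>> {"api": "send_rows", "payload": {"commands": [{"x": -0.5, "y": 0, "z": 0, "ax": 0, "ay": 0, "az": 0, "hand": 45}, {"x": -0.5, "y": 0, "z": 0, "ax": 0, "ay": 0, "az": 0, "hand": 45}, {"x": -0.5, "y": 0, "z": -40, "ax": 0, "ay": 0, "az": 0, "hand": 45}, {"x": -0.5, "y": 0, "z": -80, "ax": 0, "ay": 0, "az": 0, "hand": 45}, {"x": -0.5, "y": 0, "z": -80, "ax": 0, "ay": 0, "az": 0, "hand": 45}, {"x": -0.5, "y": 0, "z": -80, "ax": 0, "ay": 0, "az": 0, "hand": 45}, {"x": -0.5, "y": 0, "z": -120, "ax": 0, "ay": 0, "az": 0, "hand": 45}, {"x": -0.5, "y": 0, "z": -150, "ax": 0, "ay": 0, "az": 0, "hand": 45}, {"x": -0.5, "y": 0, "z": -165, "ax": 0, "ay": 0, "az": 0, "hand": 45}, {"x": -0.5, "y": 0, "z": -165, "ax": 0, "ay": 0, "az": 0, "hand": 45}, {"x": -0.5, "y": 0, "z": -165, "ax": 0, "ay": 0, "az": 0, "hand": 45}]}}

```text
clock: 11.63
tool_pos: [0.5498, -0.3828, 0.2869]
tcp_rot: [0.002, 0.758, 0.653, 0.002]
ft_force: [0.6, -0.1, 0.2]
opening: 0.0451
```

>>> {"api": "send_rows", "payload": {"commands": [{"x": 0, "y": 0, "z": 0, "ax": 0, "ay": 0, "az": 0, "hand": 15}, {"x": 0, "y": 0, "z": 0, "ax": 0, "ay": 0, "az": 0, "hand": 15}, {"x": 0, "y": 0, "z": 0, "ax": 0, "ay": 0, "az": 0, "hand": 15}, {"x": 0, "y": 0, "z": 0, "ax": 0, "ay": 0, "az": 0, "hand": 15}, {"x": 0, "y": 0, "z": 0, "ax": 0, "ay": 0, "az": 0, "hand": 15}, {"x": 0, "y": 0, "z": 0, "ax": 0, "ay": 0, "az": 0, "hand": 15}, {"x": 0, "y": 0, "z": 0, "ax": 0, "ay": 0, "az": 0, "hand": 15}]}}

```text
clock: 12.22
tool_pos: [0.5499, -0.3829, 0.2878]
tcp_rot: [0.003, 0.758, 0.653, 0.002]
ft_force: [-0.9, 0.8, 7.1]
opening: 0.0198
```

Gripped at 20 mm. Lift.

>>> {"api": "send_rows", "payload": {"commands": [{"x": 0, "y": 0, "z": 10, "ax": 0, "ay": 0, "az": 0, "hand": 15}, {"x": 0, "y": 0, "z": 25, "ax": 0, "ay": 0, "az": 0, "hand": 15}, {"x": 0, "y": 0, "z": 60, "ax": 0, "ay": 0, "az": 0, "hand": 15}, {"x": 0, "y": 0, "z": 100, "ax": 0, "ay": 0, "az": 0, "hand": 15}, {"x": 0, "y": 0, "z": 140, "ax": 0, "ay": 0, "az": 0, "hand": 15}, {"x": 0, "y": 0, "z": 160, "ax": 0, "ay": 0, "az": 0, "hand": 15}, {"x": 0, "y": 0, "z": 160, "ax": 0, "ay": 0, "az": 0, "hand": 15}]}}

```text
clock: 12.8
tool_pos: [0.55, -0.3829, 0.4541]
tcp_rot: [0.007, 0.758, 0.653, 0.002]
ft_force: [0.1, -0.1, -1.9]
opening: 0.0198
```

```bash
python3 - <<'E'
from h import *
st();yaw();save('scene','s8',crop=(90,190,310,420),s=2.6)
a=cv2.imread('pics/raw_t5.png'); 
E
```

```text
t 12.8 pos [ 0.55   -0.3829  0.4541] rot [0.007  0.7577 0.6526 0.0025] F [ 0.1 -0.1 -1.9] open 0.0198 q [-0.68  0.53  1.25  0.    1.34 -0.53]
jaw yaw -8.52 axis [ 0.0128 -0.0073 -0.9999]
```

View pics/s8.png

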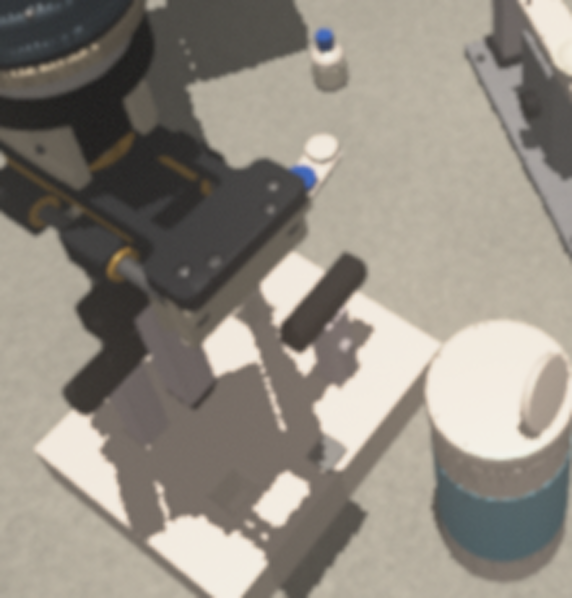

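>>> {"api": "send_rows", "payload": {"commands": [{"x": -40, "y": 480, "z": 40, "ax": 0, "ay": 0, "az": 0, "hand": 15}, {"x": -40, "y": 480, "z": 40, "ax": 0, "ay": 0, "az": 0, "hand": 15}, {"x": -40, "y": 480, "z": 40, "ax": 0, "ay": 0, "az": 0, "hand": 15}, {"x": -40, "y": 480, "z": 40, "ax": 0, "ay": 0, "az": 0, "hand": 15}, {"x": -40, "y": 480, "z": 40, "ax": 0, "ay": 0, "az": 0, "hand": 15}, {"x": -40, "y": 480, "z": 40, "ax": 0, "ay": 0, "az": 0, "hand": 15}, {"x": -40, "y": 480, "z": 40, "ax": 0, "ay": 0, "az": 0, "hand": 15}, {"x": -40, "y": 480, "z": 40, "ax": 0, "ay": 0, "az": 0, "hand": 15}, {"x": -40, "y": 480, "z": 40, "ax": 0, "ay": 0, "az": 0, "hand": 15}, {"x": -40, "y": 480, "z": 40, "ax": 0, "ay": 0, "az": 0, "hand": 15}, {"x": -40, "y": 480, "z": 40, "ax": 0, "ay": 0, "az": 0, "hand": 15}, {"x": -40, "y": 480, "z": 40, "ax": 0, "ay": 0, "az": 0, "hand": 15}]}}

```text
clock: 13.85
tool_pos: [0.5089, 0.1003, 0.4891]
tcp_rot: [0.004, 0.757, 0.653, 0.001]
ft_force: [0.4, -0.1, -1.1]
opening: 0.0198
```

>>> {"api": "send_rows", "payload": {"commands": [{"x": 0, "y": 110, "z": 0, "ax": 7, "ay": 0, "az": 0, "hand": 15}, {"x": 0, "y": 110, "z": 0, "ax": 14, "ay": 0, "az": 0, "hand": 15}, {"x": 0, "y": 110, "z": 0, "ax": 21, "ay": 0, "az": 0, "hand": 15}, {"x": 0, "y": 110, "z": 0, "ax": 28, "ay": 0, "az": 0, "hand": 15}, {"x": 0, "y": 110, "z": 0, "ax": 35, "ay": 0, "az": 0, "hand": 15}, {"x": 0, "y": 110, "z": 0, "ax": 35, "ay": 0, "az": 0, "hand": 15}, {"x": 0, "y": 110, "z": 0, "ax": 35, "ay": 0, "az": 0, "hand": 15}, {"x": 0, "y": 110, "z": 0, "ax": 35, "ay": 0, "az": 0, "hand": 15}]}}

```text
clock: 14.52
tool_pos: [0.5089, 0.2099, 0.4883]
tcp_rot: [-0.223, 0.724, 0.623, 0.196]
ft_force: [-0.5, 0.6, -0.9]
opening: 0.0198
```

```bash
python3 - <<'E'
from h import *
st();yaw();save('scene','s9',s=1.4);save('top','t9',s=1.4)
E
```

```text
t 14.52 pos [0.5089 0.2099 0.4883] rot [-0.2228  0.7241  0.6228  0.1955] F [-0.5  0.6 -0.9] open 0.0198 q [0.21 0.26 1.61 0.63 1.2  0.15]
jaw yaw -7.21 axis [ 0.0057  0.5661 -0.8243]
```

View pics/s9.png

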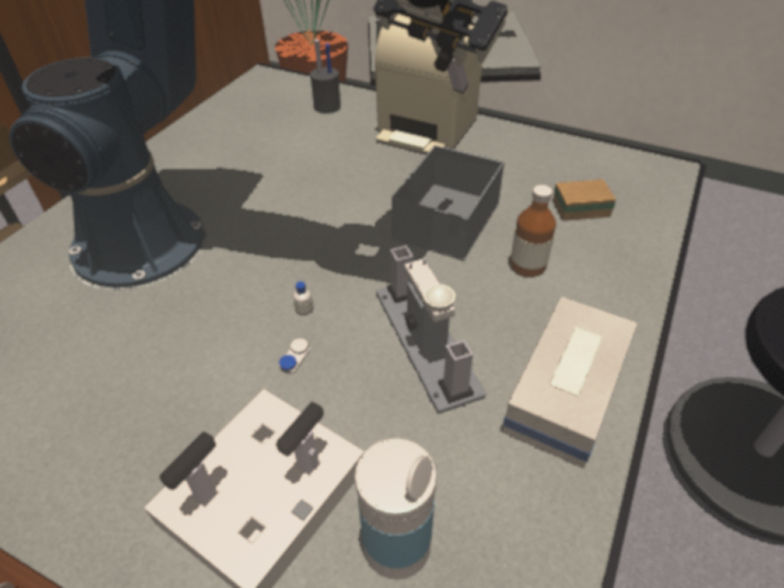

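View pics/t9.png

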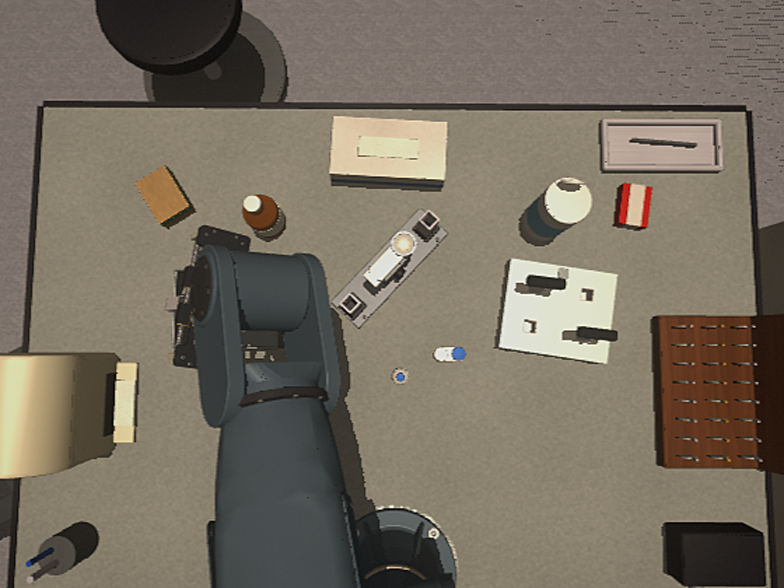

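>>> {"api": "send_rows", "payload": {"commands": [{"x": 0, "y": -5, "z": -220, "ax": 0, "ay": 0, "az": 0, "hand": 15}, {"x": 0, "y": -5, "z": -220, "ax": 0, "ay": 0, "az": 0, "hand": 15}, {"x": 0, "y": -5, "z": -220, "ax": 0, "ay": 0, "az": 0, "hand": 15}, {"x": 0, "y": -5, "z": -220, "ax": 0, "ay": 0, "az": 0, "hand": 15}, {"x": 0, "y": -5, "z": -220, "ax": 0, "ay": 0, "az": 0, "hand": 15}, {"x": 0, "y": -5, "z": -220, "ax": 0, "ay": 0, "az": 0, "hand": 15}, {"x": 0, "y": -5, "z": -230, "ax": 0, "ay": 0, "az": 0, "hand": 15}, {"x": 0, "y": -5, "z": -235, "ax": 0, "ay": 0, "az": 0, "hand": 15}, {"x": 0, "y": -5, "z": -240, "ax": 0, "ay": 0, "az": 0, "hand": 15}]}}

```text
clock: 15.37
tool_pos: [0.5094, 0.2053, 0.2493]
tcp_rot: [-0.223, 0.723, 0.623, 0.197]
ft_force: [-0.5, 0.0, -1.0]
opening: 0.0197
```

```bash
python3 - <<'E'
from h import *
st();yaw();save('scene','s10',crop=(230,40,430,240),s=3);
E
```

```text
t 15.37 pos [0.5094 0.2053 0.2493] rot [-0.2227  0.7235  0.6231  0.1969] F [-0.5  0.  -1. ] open 0.0197 q [ 0.21  0.56  1.83  0.86  0.82 -0.28]
jaw yaw -7.17 axis [ 0.0074  0.5675 -0.8233]
```

View pics/s10.png

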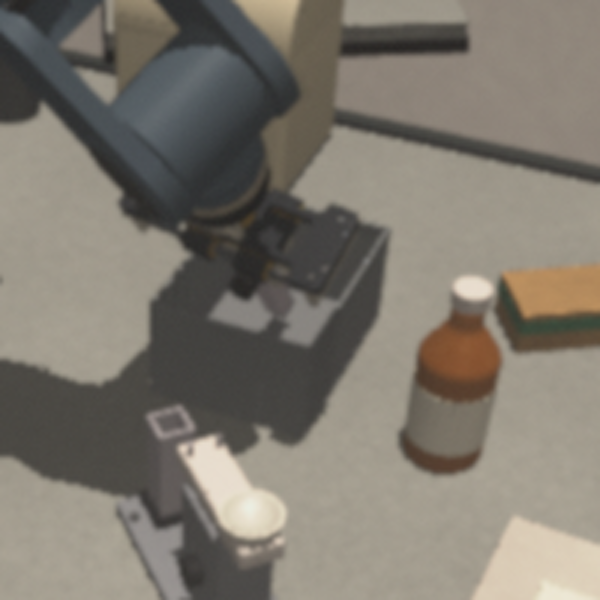

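>>> {"api": "send_rows", "payload": {"commands": [{"x": 0, "y": 0, "z": -6, "ax": 0, "ay": 0, "az": 0, "hand": 15}, {"x": 0, "y": 0, "z": -6, "ax": 0, "ay": 0, "az": 0, "hand": 45}, {"x": 0, "y": 0, "z": -6, "ax": 0, "ay": 0, "az": 0, "hand": 45}, {"x": 0, "y": 0, "z": -6, "ax": 0, "ay": 0, "az": 0, "hand": 45}, {"x": 0, "y": 0, "z": -6, "ax": 0, "ay": 0, "az": 0, "hand": 45}, {"x": 0, "y": 0, "z": -6, "ax": 0, "ay": 0, "az": 0, "hand": 45}, {"x": 0, "y": 0, "z": -6, "ax": 0, "ay": 0, "az": 0, "hand": 45}, {"x": 0, "y": -15, "z": 25, "ax": 0, "ay": 0, "az": 0, "hand": 45}, {"x": 0, "y": -30, "z": 55, "ax": 0, "ay": 0, "az": 0, "hand": 45}, {"x": 0, "y": -30, "z": 95, "ax": 0, "ay": 0, "az": 0, "hand": 45}, {"x": 0, "y": -30, "z": 135, "ax": 0, "ay": 0, "az": 0, "hand": 45}, {"x": 0, "y": -30, "z": 175, "ax": 0, "ay": 0, "az": 0, "hand": 45}]}}

```text
clock: 16.42
tool_pos: [0.5088, 0.1748, 0.4258]
tcp_rot: [-0.223, 0.724, 0.623, 0.196]
ft_force: [1.1, -0.4, -0.3]
opening: 0.0447
```

```bash
python3 - <<'E'
from h import *
st();yaw();save('scene','s11',crop=(230,40,430,240),s=3);
E
```

```text
t 16.42 pos [0.5088 0.1748 0.4258] rot [-0.2226  0.7239  0.6228  0.1965] F [ 1.1 -0.4 -0.3] open 0.0447 q [0.15 0.3  1.72 0.67 1.12 0.  ]
jaw yaw -7.21 axis [ 0.0072  0.567  -0.8237]
```

View pics/s11.png

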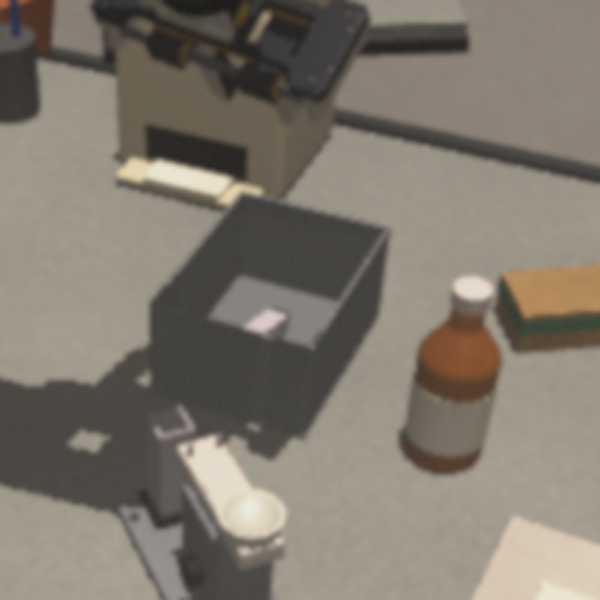

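>>> {"api": "send_rows", "payload": {"commands": [{"x": -20, "y": -100, "z": 0, "ax": -34.6, "ay": 0, "az": 0, "hand": 45}, {"x": -20, "y": -100, "z": 0, "ax": -34.6, "ay": 0, "az": 0, "hand": 45}, {"x": -20, "y": -100, "z": 0, "ax": -34.6, "ay": 0, "az": 0, "hand": 45}, {"x": -20, "y": -100, "z": 0, "ax": -34.6, "ay": 0, "az": 0, "hand": 45}, {"x": -20, "y": -100, "z": 0, "ax": -34.6, "ay": 0, "az": 0, "hand": 45}, {"x": -20, "y": -400, "z": 0, "ax": -34.6, "ay": 0, "az": 0, "hand": 45}, {"x": -20, "y": -400, "z": 0, "ax": -34.6, "ay": 0, "az": 0, "hand": 45}, {"x": -20, "y": -400, "z": 0, "ax": -34.6, "ay": 0, "az": 0, "hand": 45}, {"x": -20, "y": -400, "z": 0, "ax": -34.6, "ay": 0, "az": 0, "hand": 45}, {"x": -20, "y": -400, "z": 0, "ax": -34.6, "ay": 0, "az": 0, "hand": 45}, {"x": -20, "y": -400, "z": 0, "ax": -34.6, "ay": 0, "az": 0, "hand": 45}, {"x": -20, "y": -400, "z": 0, "ax": -34.6, "ay": 0, "az": 0, "hand": 45}]}}

```text
clock: 17.47
tool_pos: [0.4892, -0.2184, 0.4336]
tcp_rot: [0.005, 0.755, 0.655, 0.007]
ft_force: [0.3, -0.0, -0.0]
opening: 0.0453
```

```bash
python3 - <<'E'
from h import *
st();yaw()
im=cv2.imread('pics/raw_t9.png')
print(im[196:206,388].max(1), im[232:245,425].max(1))
for th in(35,45,52,60):
    m=((im.max(2)<th)).astype(np.uint8); m[:180]=0;m[265:]=0;m[:,:355]=0;m[:,450:]=0
    cs,_=cv2.findContours(m,cv2.RETR_EXTERNAL,cv2.CHAIN_APPROX_NONE)
    for c in cs:
        if cv2.contourArea(c)<60: continue
        q=cv2.minAreaRect(c); P=np.array([ray('top',u,v,.132)[:2] for u,v in cv2.boxPoints(q)])
        e=[P[1]-P[0],P[2]-P[1]]; e.sort(key=np.linalg.norm)
        print(th,'bar',np.round(q[0],1),P.mean(0).round(4),np.linalg.norm(e[0]).round(4),np.linalg.norm(e[1]).round(4),np.degrees(np.arctan2(e[1][1],e[1][0])).round(1))
cv2.imwrite('pics/z9.png',cv2.resize(im[180:265,355:450],None,fx=8,fy=7,interpolation=cv2.INTER_NEAREST))
s=cv2.imread('pics/raw_s9.png');cv2.imwrite('pics/z10.png',cv2.resize(s[270:420,100:270],None,fx=4,fy=4,interpolation=cv2.INTER_CUBIC))
E
```

```text
t 17.47 pos [ 0.4892 -0.2184  0.4336] rot [0.0045 0.7553 0.6553 0.0068] F [ 0.3 -0.  -0. ] open 0.0453 q [-0.51  0.29  1.66  0.01  1.18 -0.37]
jaw yaw -8.11 axis [ 0.0161  0.002  -0.9999]
[242 116  34  52  53  53  56  54  48  50] [230 246  57  41  54  55  54  53  50  46  61 105  91]
52 bar [426.1 238.2] [ 0.4695 -0.3697] 0.0195 0.0733 -96.8
52 bar [389.6 201.4] [ 0.5642 -0.2776] 0.0202 0.0704 -96.1
60 bar [426.1 238.1] [ 0.4697 -0.3698] 0.0205 0.0733 -96.8
60 bar [389.7 201.5] [ 0.5639 -0.2778] 0.0205 0.0707 -96.4
```

View pics/z9.png

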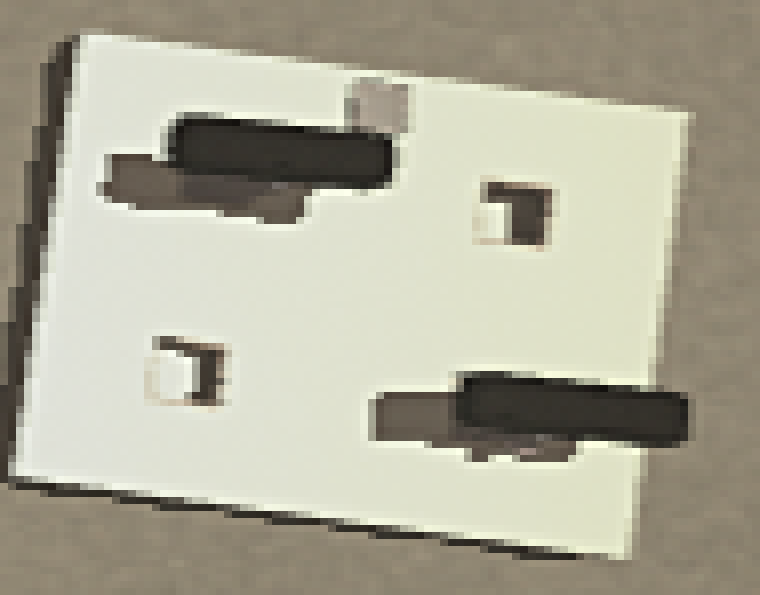

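View pics/z10.png

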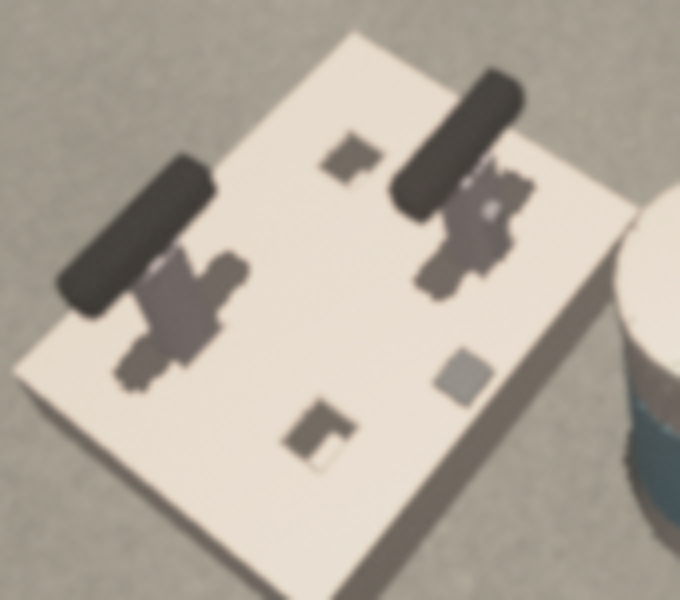

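>>> {"api": "send_rows", "payload": {"commands": [{"x": -19.6, "y": -151.4, "z": 0, "ax": 0, "ay": 0.9, "az": 1, "hand": 45}, {"x": -19.6, "y": -151.4, "z": 0, "ax": 0, "ay": 0.9, "az": 1, "hand": 45}, {"x": -19.6, "y": -151.4, "z": 0, "ax": 0, "ay": 0.9, "az": 1, "hand": 45}, {"x": -19.6, "y": -151.4, "z": 0, "ax": 0, "ay": 0.9, "az": 1, "hand": 45}, {"x": -19.6, "y": -151.4, "z": 0, "ax": 0, "ay": 0.9, "az": 1, "hand": 45}, {"x": -19.6, "y": -151.4, "z": -40, "ax": 0, "ay": 0.9, "az": 1, "hand": 45}, {"x": -19.6, "y": -151.4, "z": -80, "ax": 0, "ay": 0.9, "az": 1, "hand": 45}, {"x": -19.6, "y": -151.4, "z": -120, "ax": 0, "ay": 0.9, "az": 1, "hand": 45}, {"x": -19.6, "y": -151.4, "z": -160, "ax": 0, "ay": 0.9, "az": 1, "hand": 45}, {"x": -19.6, "y": -151.4, "z": -162, "ax": 0, "ay": 0.9, "az": 1, "hand": 45}, {"x": -19.6, "y": -151.4, "z": -162, "ax": 0, "ay": 0.9, "az": 1, "hand": 45}, {"x": -19.6, "y": -151.4, "z": -162, "ax": 0, "ay": 0.9, "az": 1, "hand": 45}]}}

```text
clock: 18.47
tool_pos: [0.4702, -0.3701, 0.2737]
tcp_rot: [0.0, 0.749, 0.662, 0.001]
ft_force: [-0.4, 0.1, 1.4]
opening: 0.0453
```

>>> {"api": "send_rows", "payload": {"commands": [{"x": 0, "y": 0, "z": 0, "ax": 0, "ay": 0, "az": 0, "hand": 45}]}}

```text
clock: 18.55
tool_pos: [0.4708, -0.3704, 0.2763]
tcp_rot: [0.002, 0.749, 0.662, 0.001]
ft_force: [0.6, 0.1, -0.0]
opening: 0.0449
```

>>> {"api": "send_rows", "payload": {"commands": [{"x": 0, "y": 0, "z": -4, "ax": 0, "ay": 0, "az": 0, "hand": 45}, {"x": 0, "y": 0, "z": -4, "ax": 0, "ay": 0, "az": 0, "hand": 45}, {"x": 0, "y": 0, "z": -4, "ax": 0, "ay": 0, "az": 0, "hand": 45}]}}

```text
clock: 18.8
tool_pos: [0.4709, -0.3704, 0.2733]
tcp_rot: [0.003, 0.749, 0.662, 0.001]
ft_force: [0.6, 1.2, -0.4]
opening: 0.045
```

```bash
python3 - <<'E'
from h import *
st();save('scene','s12',crop=(90,190,310,420),s=2.6)
st()
E
```

```text
t 18.8 pos [ 0.4709 -0.3704  0.2733] rot [0.003  0.7494 0.6621 0.0013] F [ 0.6  1.2 -0.4] open 0.045 q [-0.74  0.59  1.63  0.    0.91 -0.62]
t 18.85 pos [ 0.4709 -0.3704  0.273 ] rot [0.0027 0.7494 0.6621 0.0013] F [ 0.2 -1.  -0.9] open 0.045 q [-0.74  0.6   1.63  0.    0.91 -0.62]
```

View pics/s12.png

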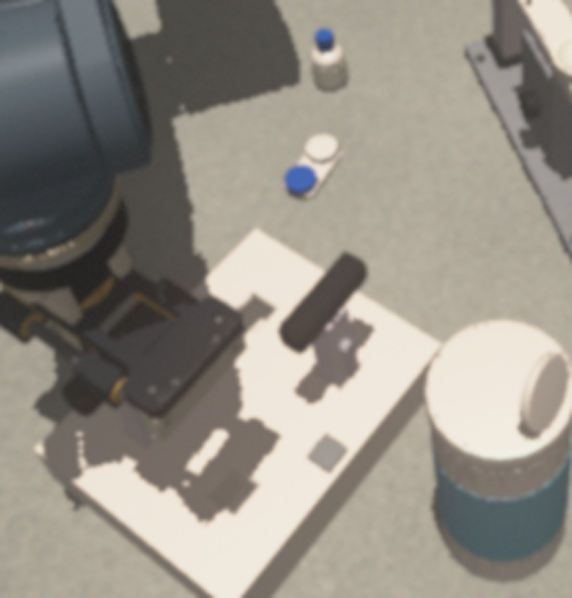

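>>> {"api": "send_rows", "payload": {"commands": [{"x": 0, "y": 0, "z": -1.5, "ax": 0, "ay": 0, "az": 0, "hand": 15}, {"x": 0, "y": 0, "z": -1.5, "ax": 0, "ay": 0, "az": 0, "hand": 15}, {"x": 0, "y": 0, "z": -1.5, "ax": 0, "ay": 0, "az": 0, "hand": 15}, {"x": 0, "y": 0, "z": -1.5, "ax": 0, "ay": 0, "az": 0, "hand": 15}, {"x": 0, "y": 0, "z": -1.5, "ax": 0, "ay": 0, "az": 0, "hand": 15}, {"x": 0, "y": 0, "z": -1.5, "ax": 0, "ay": 0, "az": 0, "hand": 15}, {"x": 0, "y": 0, "z": -1.5, "ax": 0, "ay": 0, "az": 0, "hand": 15}, {"x": 0, "y": 0, "z": -1.5, "ax": 0, "ay": 0, "az": 0, "hand": 15}], "newtons": 40}}

```text
clock: 19.52
tool_pos: [0.4708, -0.3703, 0.2714]
tcp_rot: [0.002, 0.749, 0.662, 0.001]
ft_force: [-1.1, 0.1, -1.3]
opening: 0.0195
```

>>> {"api": "send_rows", "payload": {"commands": [{"x": 0, "y": 0, "z": 10, "ax": 0, "ay": 0, "az": 0, "hand": 15}, {"x": 0, "y": 0, "z": 40, "ax": 0, "ay": 0, "az": 0, "hand": 15}, {"x": 0, "y": 0, "z": 80, "ax": 0, "ay": 0, "az": 0, "hand": 15}, {"x": 0, "y": 0, "z": 120, "ax": 0, "ay": 0, "az": 0, "hand": 15}, {"x": 0, "y": 0, "z": 160, "ax": 0, "ay": 0, "az": 0, "hand": 15}, {"x": 0, "y": 200, "z": 180, "ax": 0, "ay": 0, "az": -40, "hand": 15}, {"x": 0, "y": 200, "z": 180, "ax": 0, "ay": 0, "az": -40, "hand": 15}, {"x": 0, "y": 200, "z": 180, "ax": 0, "ay": 0, "az": -40, "hand": 15}, {"x": 0, "y": 200, "z": 180, "ax": 0, "ay": 0, "az": -40, "hand": 15}, {"x": 0, "y": 200, "z": 180, "ax": 0, "ay": 0, "az": -40, "hand": 15}, {"x": 0, "y": 200, "z": 180, "ax": 0, "ay": 0, "az": -40, "hand": 15}, {"x": 0, "y": 200, "z": 180, "ax": 0, "ay": 0, "az": -40, "hand": 15}]}}

```text
clock: 20.52
tool_pos: [0.4707, -0.1686, 0.4526]
tcp_rot: [0.003, 0.931, 0.365, 0.001]
ft_force: [0.4, 0.5, -2.2]
opening: 0.02
```

```bash
python3 - <<'E'
from h import *
st();yaw();save('scene','s13',s=1.4)
E
```

```text
t 20.52 pos [ 0.4707 -0.1686  0.4526] rot [0.0034 0.9309 0.3652 0.001 ] F [ 0.4  0.5 -2.2] open 0.02 q [-0.44  0.21  1.72 -0.    1.21  0.39]
jaw yaw -47.15 axis [ 0.0043 -0.0056 -1.    ]
```

View pics/s13.png

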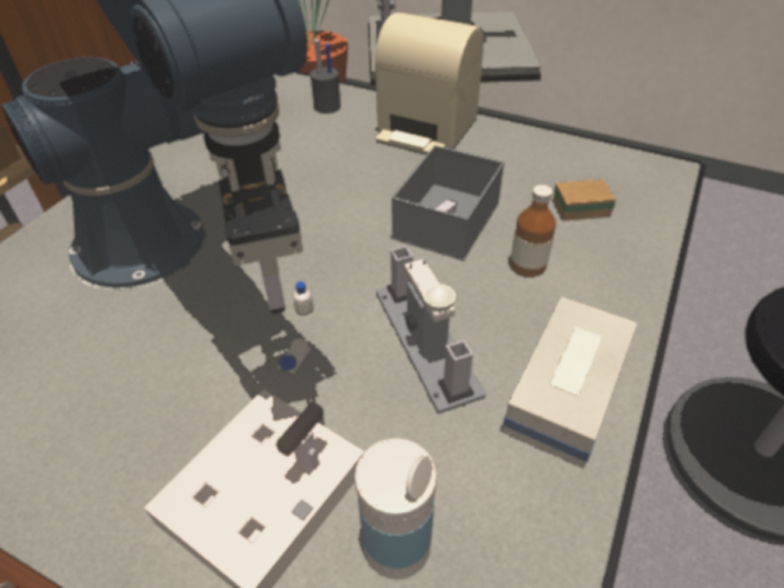

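>>> {"api": "send_rows", "payload": {"commands": [{"x": 54.7, "y": 253.5, "z": 0, "ax": 0, "ay": 0, "az": -85.6, "hand": 15}, {"x": 54.7, "y": 253.5, "z": 0, "ax": 0, "ay": 0, "az": -85.6, "hand": 15}, {"x": 54.7, "y": 253.5, "z": 0, "ax": 0, "ay": 0, "az": -85.6, "hand": 15}, {"x": 54.7, "y": 253.5, "z": 0, "ax": 0, "ay": 0, "az": -85.6, "hand": 15}, {"x": 54.7, "y": 253.5, "z": 0, "ax": 0, "ay": 0, "az": -85.6, "hand": 15}, {"x": 54.7, "y": 253.5, "z": 0, "ax": 0, "ay": 0, "az": -85.6, "hand": 15}, {"x": 54.7, "y": 253.5, "z": 0, "ax": 0, "ay": 0, "az": -85.6, "hand": 15}, {"x": 54.7, "y": 253.5, "z": 0, "ax": 0, "ay": 0, "az": -85.6, "hand": 15}, {"x": 54.7, "y": 253.5, "z": 0, "ax": 0, "ay": 0, "az": -85.6, "hand": 15}, {"x": 54.7, "y": 253.5, "z": 0, "ax": 0, "ay": 0, "az": -85.6, "hand": 15}, {"x": 54.7, "y": 253.5, "z": 0, "ax": 0, "ay": 0, "az": -85.6, "hand": 15}, {"x": 54.7, "y": 253.5, "z": 0, "ax": 0, "ay": 0, "az": -85.6, "hand": 15}]}}

```text
clock: 21.57
tool_pos: [0.526, 0.0827, 0.4523]
tcp_rot: [0.003, 0.947, -0.322, -0.002]
ft_force: [-1.5, 0.5, -1.4]
opening: 0.0196
```

```bash
python3 - <<'E'
from h import *
st();yaw();save('scene','s14',crop=(240,110,360,290),s=3.3)
E
```

```text
t 21.57 pos [0.526  0.0827 0.4523] rot [ 0.0031  0.9467 -0.3221 -0.0016] F [-1.5  0.5 -1.4] open 0.0196 q [ 0.07  0.27  1.64 -0.    1.24  2.3 ]
jaw yaw -127.58 axis [-0.0051 -0.0049 -1.    ]
```

View pics/s14.png

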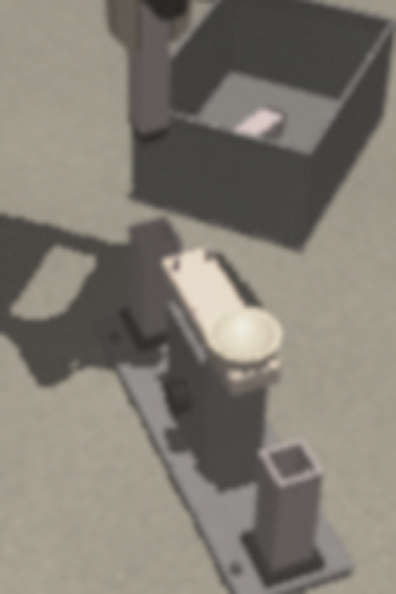

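>>> {"api": "send_rows", "payload": {"commands": [{"x": -0.6, "y": 2.2, "z": 0, "ax": 0, "ay": 0, "az": -5.1, "hand": 15}, {"x": -0.6, "y": 2.2, "z": -40, "ax": 0, "ay": 0, "az": -5.1, "hand": 15}, {"x": -0.6, "y": 2.2, "z": -70, "ax": 0, "ay": 0, "az": -5.1, "hand": 15}, {"x": -0.6, "y": 2.2, "z": -74, "ax": 0, "ay": 0, "az": -5.1, "hand": 15}, {"x": -0.6, "y": 2.2, "z": -74, "ax": 0, "ay": 0, "az": -5.1, "hand": 15}, {"x": -0.6, "y": 2.2, "z": -74, "ax": 0, "ay": 0, "az": -5.1, "hand": 15}]}}

```text
clock: 22.12
tool_pos: [0.5261, 0.0844, 0.3796]
tcp_rot: [0.003, 0.93, -0.368, -0.001]
ft_force: [1.5, -0.9, -1.1]
opening: 0.0199
```

```bash
python3 - <<'E'
from h import *
st();yaw();save('scene','s15',crop=(255,110,335,230),s=5);save('top','t15',crop=(200,160,300,260),s=5)
E
```

```text
t 22.12 pos [0.5261 0.0844 0.3796] rot [ 0.0028  0.93   -0.3676 -0.0012] F [ 1.5 -0.9 -1.1] open 0.0199 q [ 0.07  0.35  1.72 -0.    1.08  2.4 ]
jaw yaw -133.13 axis [-0.0042 -0.0043 -1.    ]
```

View pics/s15.png

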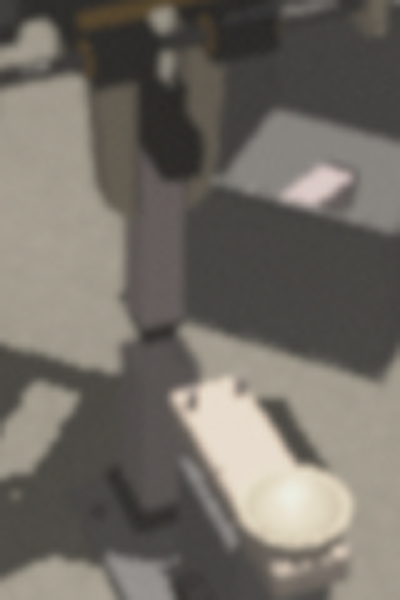

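View pics/t15.png

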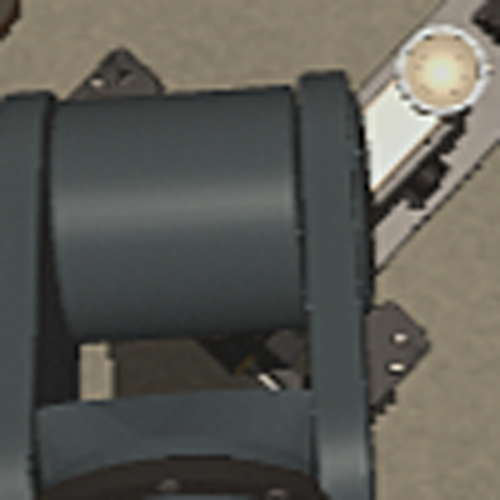

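>>> {"api": "send_rows", "payload": {"commands": [{"x": 0, "y": 0, "z": -8, "ax": 0, "ay": 0, "az": 0, "hand": 15}, {"x": 0, "y": 0, "z": -16, "ax": 0, "ay": 0, "az": 0, "hand": 15}, {"x": 0, "y": 0, "z": -22, "ax": 0, "ay": 0, "az": 0, "hand": 15}, {"x": 0, "y": 0, "z": -22, "ax": 0, "ay": 0, "az": 0, "hand": 15}]}}

```text
clock: 22.55
tool_pos: [0.5261, 0.0849, 0.3572]
tcp_rot: [0.002, 0.93, -0.368, -0.001]
ft_force: [1.4, 1.7, -2.2]
opening: 0.0201
```

>>> {"api": "send_rows", "payload": {"commands": [{"x": 0, "y": 0, "z": -5, "ax": 0, "ay": 0, "az": 0, "hand": 15}, {"x": 0, "y": 0, "z": -10, "ax": 0, "ay": 0, "az": 0, "hand": 15}, {"x": 0, "y": 0, "z": -10, "ax": 0, "ay": 0, "az": 0, "hand": 15}]}}

```text
clock: 22.8
tool_pos: [0.5262, 0.085, 0.3464]
tcp_rot: [0.002, 0.93, -0.368, -0.0]
ft_force: [2.9, 4.1, -3.6]
opening: 0.0195
```

>>> {"api": "send_rows", "payload": {"commands": [{"x": 0.7, "y": 0.8, "z": -10, "ax": 0, "ay": 0, "az": 0, "hand": 15}, {"x": 0.7, "y": 0.8, "z": -20, "ax": 0, "ay": 0, "az": 0, "hand": 15}, {"x": 0.7, "y": 0.8, "z": -25, "ax": 0, "ay": 0, "az": 0, "hand": 15}, {"x": 0.7, "y": 0.8, "z": -25, "ax": 0, "ay": 0, "az": 0, "hand": 15}]}}

```text
clock: 23.13
tool_pos: [0.5267, 0.0856, 0.3196]
tcp_rot: [0.002, 0.93, -0.368, -0.001]
ft_force: [1.2, -1.8, -1.9]
opening: 0.0199
```

>>> {"api": "send_rows", "payload": {"commands": [{"x": 0, "y": 0, "z": -8, "ax": 0, "ay": 0, "az": 0, "hand": 15}, {"x": 0, "y": 0, "z": -16, "ax": 0, "ay": 0, "az": 0, "hand": 15}, {"x": 0, "y": 0, "z": -23, "ax": 0, "ay": 0, "az": 0, "hand": 15}, {"x": 0, "y": 0, "z": -23, "ax": 0, "ay": 0, "az": 0, "hand": 15}]}}

```text
clock: 23.47
tool_pos: [0.5267, 0.0855, 0.2952]
tcp_rot: [0.003, 0.93, -0.368, -0.001]
ft_force: [2.8, -0.1, -4.7]
opening: 0.0197
```

>>> {"api": "send_rows", "payload": {"commands": [{"x": 0, "y": 0, "z": -3, "ax": 0, "ay": 0, "az": 0, "hand": 15}, {"x": 0, "y": 0, "z": -3, "ax": 0, "ay": 0, "az": 0, "hand": 15}, {"x": 0, "y": 0, "z": -3, "ax": 0, "ay": 0, "az": 0, "hand": 15}]}}

```text
clock: 23.72
tool_pos: [0.5268, 0.0855, 0.2921]
tcp_rot: [0.003, 0.93, -0.368, -0.001]
ft_force: [2.8, -1.0, -3.5]
opening: 0.0198
```

```bash
python3 - <<'E'
from h import *
st();yaw();save('scene','s16',crop=(255,110,335,230),s=5)
E
```

```text
t 23.72 pos [0.5268 0.0855 0.2921] rot [ 0.0025  0.9299 -0.3678 -0.0014] F [ 2.8 -1.  -3.5] open 0.0198 q [ 0.07  0.47  1.79 -0.    0.89  2.4 ]
jaw yaw -133.17 axis [-0.0044 -0.0036 -1.    ]
```

View pics/s16.png

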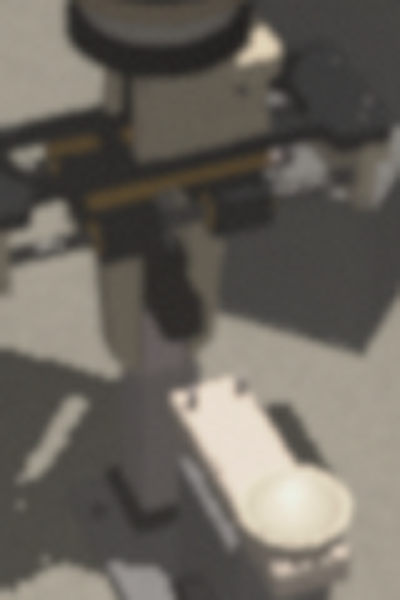

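>>> {"api": "send_rows", "payload": {"commands": [{"x": 0, "y": 0, "z": -0.5, "ax": 0, "ay": 0, "az": 0, "hand": 40}, {"x": 0, "y": 0, "z": -0.5, "ax": 0, "ay": 0, "az": 0, "hand": 40}, {"x": 0, "y": 0, "z": -0.5, "ax": 0, "ay": 0, "az": 0, "hand": 40}, {"x": 0, "y": 0, "z": -0.5, "ax": 0, "ay": 0, "az": 0, "hand": 40}, {"x": 0, "y": 0, "z": 10, "ax": 0, "ay": 0, "az": 0, "hand": 40}, {"x": 0, "y": 0, "z": 26, "ax": 0, "ay": 0, "az": 0, "hand": 40}, {"x": 0, "y": 0, "z": 26, "ax": 0, "ay": 0, "az": 0, "hand": 40}]}}

```text
clock: 24.35
tool_pos: [0.5273, 0.0856, 0.3212]
tcp_rot: [0.002, 0.93, -0.368, 0.0]
ft_force: [1.4, 0.4, 0.7]
opening: 0.04
```

>>> {"api": "send_rows", "payload": {"commands": [{"x": 0, "y": 0, "z": 0, "ax": 0, "ay": 0, "az": 0, "hand": 15}, {"x": 0, "y": 0, "z": 0, "ax": 0, "ay": 0, "az": 0, "hand": 15}, {"x": 0, "y": 0, "z": 0, "ax": 0, "ay": 0, "az": 0, "hand": 15}, {"x": 0, "y": 0, "z": 0, "ax": 0, "ay": 0, "az": 0, "hand": 15}, {"x": 0, "y": 0, "z": 0, "ax": 0, "ay": 0, "az": 0, "hand": 15}, {"x": 0, "y": 0, "z": 0, "ax": 0, "ay": 0, "az": 0, "hand": 15}]}}

```text
clock: 24.85
tool_pos: [0.5271, 0.0854, 0.3207]
tcp_rot: [0.002, 0.93, -0.368, -0.0]
ft_force: [-1.5, -2.6, -1.8]
opening: 0.0197
```

>>> {"api": "send_rows", "payload": {"commands": [{"x": 0, "y": 0, "z": -4, "ax": 0, "ay": 0, "az": 0, "hand": 15}, {"x": 0, "y": 0, "z": -8, "ax": 0, "ay": 0, "az": 0, "hand": 15}, {"x": 0, "y": 0, "z": -12, "ax": 0, "ay": 0, "az": 0, "hand": 15}, {"x": 0, "y": 0, "z": -12, "ax": 0, "ay": 0, "az": 0, "hand": 15}]}}

```text
clock: 25.18
tool_pos: [0.5271, 0.0853, 0.3076]
tcp_rot: [0.002, 0.93, -0.368, -0.001]
ft_force: [1.5, -2.9, -6.5]
opening: 0.0193
```

>>> {"api": "send_rows", "payload": {"commands": [{"x": 0, "y": 0, "z": -3, "ax": 0, "ay": 0, "az": 0, "hand": 15}, {"x": 0, "y": 0, "z": -7, "ax": 0, "ay": 0, "az": 0, "hand": 15}, {"x": 0, "y": 0, "z": -8, "ax": 0, "ay": 0, "az": 0, "hand": 15}]}}

```text
clock: 25.43
tool_pos: [0.528, 0.0854, 0.3018]
tcp_rot: [0.002, 0.93, -0.368, 0.001]
ft_force: [-6.7, -3.9, 34.0]
opening: 0.0198
```

>>> {"api": "send_rows", "payload": {"commands": [{"x": 0, "y": 0, "z": 1, "ax": 0, "ay": 0, "az": 0, "hand": 45}, {"x": 0, "y": 0, "z": 1, "ax": 0, "ay": 0, "az": 0, "hand": 45}, {"x": 0, "y": 0, "z": 1, "ax": 0, "ay": 0, "az": 0, "hand": 45}, {"x": 0, "y": 0, "z": 1, "ax": 0, "ay": 0, "az": 0, "hand": 45}, {"x": 0, "y": 0, "z": 30, "ax": 0, "ay": 0, "az": 0, "hand": 45}, {"x": 0, "y": 0, "z": 70, "ax": 0, "ay": 0, "az": 0, "hand": 45}, {"x": 0, "y": 0, "z": 110, "ax": 0, "ay": 0, "az": 0, "hand": 45}, {"x": 0, "y": 0, "z": 130, "ax": 0, "ay": 0, "az": 0, "hand": 45}, {"x": -20, "y": -200, "z": 130, "ax": 0, "ay": 0, "az": 84, "hand": 45}, {"x": -20, "y": -200, "z": 130, "ax": 0, "ay": 0, "az": 84, "hand": 45}, {"x": -20, "y": -200, "z": 130, "ax": 0, "ay": 0, "az": 84, "hand": 45}, {"x": -20, "y": -200, "z": 130, "ax": 0, "ay": 0, "az": 84, "hand": 45}]}}

```text
clock: 26.43
tool_pos: [0.5131, -0.0643, 0.4316]
tcp_rot: [0.001, 0.989, -0.149, 0.002]
ft_force: [1.0, 0.7, 0.6]
opening: 0.0449
```

>>> {"api": "send_rows", "payload": {"commands": [{"x": 0, "y": -200, "z": 0, "ax": 0, "ay": 0, "az": 86, "hand": 45}, {"x": 0, "y": -200, "z": 0, "ax": 0, "ay": 0, "az": 86, "hand": 45}, {"x": 0, "y": -200, "z": 0, "ax": 0, "ay": 0, "az": 86, "hand": 45}, {"x": 0, "y": -200, "z": 0, "ax": 0, "ay": 0, "az": 86, "hand": 45}, {"x": 0, "y": -200, "z": 0, "ax": 0, "ay": 0, "az": 86, "hand": 45}, {"x": 0, "y": -200, "z": 0, "ax": 0, "ay": 0, "az": 86, "hand": 45}, {"x": 0, "y": -200, "z": 0, "ax": 0, "ay": 0, "az": 86, "hand": 45}, {"x": 0, "y": -200, "z": 0, "ax": 0, "ay": 0, "az": 86, "hand": 45}, {"x": 0, "y": -200, "z": 0, "ax": 0, "ay": 0, "az": 86, "hand": 45}, {"x": 0, "y": -200, "z": 0, "ax": 0, "ay": 0, "az": 86, "hand": 45}, {"x": 0, "y": -200, "z": 0, "ax": 0, "ay": 0, "az": 86, "hand": 45}, {"x": 0, "y": -200, "z": 0, "ax": 0, "ay": 0, "az": 86, "hand": 45}]}}

```text
clock: 27.43
tool_pos: [0.5131, -0.2643, 0.431]
tcp_rot: [-0.001, 0.837, 0.546, 0.002]
ft_force: [-0.5, 0.4, 0.5]
opening: 0.0452
```

```bash
python3 - <<'E'
from h import *
st();yaw();save('scene','s17',crop=(250,80,370,300),s=2.7);save('top','t17',crop=(110,120,450,270),s=2.3)
E
```

```text
t 27.43 pos [ 0.5131 -0.2643  0.431 ] rot [-5.000e-04  8.375e-01  5.465e-01  2.000e-03] F [-0.5  0.4  0.5] open 0.0452 q [-0.56  0.38  1.55  0.    1.22 -0.14]
jaw yaw -23.75 axis [ 0.0028  0.003  -1.    ]
```

View pics/s17.png

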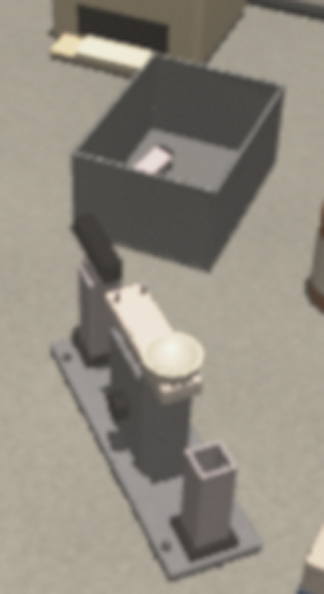

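View pics/t17.png

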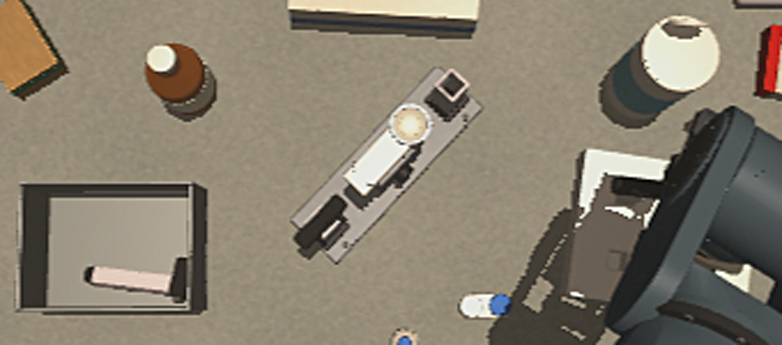

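>>> {"api": "send_rows", "payload": {"commands": [{"x": 51, "y": -13.4, "z": 0, "ax": 0, "ay": 0, "az": 16.7, "hand": 45}, {"x": 51, "y": -13.4, "z": 0, "ax": 0, "ay": 0, "az": 16.7, "hand": 45}, {"x": 51, "y": -13.4, "z": 0, "ax": 0, "ay": 0, "az": 16.7, "hand": 45}, {"x": 51, "y": -13.4, "z": -40, "ax": 0, "ay": 0, "az": 16.7, "hand": 45}, {"x": 51, "y": -13.4, "z": -80, "ax": 0, "ay": 0, "az": 16.7, "hand": 45}, {"x": 51, "y": -13.4, "z": -110, "ax": 0, "ay": 0, "az": 16.7, "hand": 45}, {"x": 51, "y": -13.4, "z": -125, "ax": 0, "ay": 0, "az": 16.7, "hand": 45}, {"x": 51, "y": -13.4, "z": -125, "ax": 0, "ay": 0, "az": 16.7, "hand": 45}, {"x": 51, "y": -13.4, "z": -125, "ax": 0, "ay": 0, "az": 16.7, "hand": 45}]}}

```text
clock: 28.28
tool_pos: [0.5642, -0.2777, 0.3059]
tcp_rot: [-0.001, 0.751, 0.66, 0.002]
ft_force: [-0.2, 0.3, 0.5]
opening: 0.0448
```

```bash
python3 - <<'E'
from h import *
st();yaw();save('scene','s18',crop=(90,190,310,420),s=2.6)
E
```

```text
t 28.28 pos [ 0.5642 -0.2777  0.3059] rot [-0.0013  0.7515  0.6598  0.0017] F [-0.2  0.3  0.5] open 0.0448 q [-0.53  0.6   1.52  0.    1.02 -0.4 ]
jaw yaw -7.44 axis [ 0.001   0.0042 -1.    ]
```

View pics/s18.png

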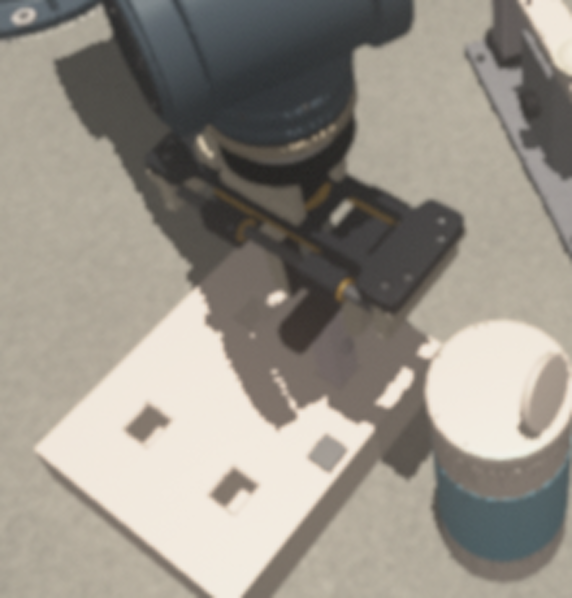

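>>> {"api": "send_rows", "payload": {"commands": [{"x": 0, "y": 0, "z": -11, "ax": 0, "ay": 0, "az": 0, "hand": 45}, {"x": 0, "y": 0, "z": -11, "ax": 0, "ay": 0, "az": 0, "hand": 45}, {"x": 0, "y": 0, "z": -11, "ax": 0, "ay": 0, "az": 0, "hand": 15}, {"x": 0, "y": 0, "z": -11, "ax": 0, "ay": 0, "az": 0, "hand": 15}, {"x": 0, "y": 0, "z": -11, "ax": 0, "ay": 0, "az": 0, "hand": 15}, {"x": 0, "y": 0, "z": -11, "ax": 0, "ay": 0, "az": 0, "hand": 15}, {"x": 0, "y": 0, "z": -11, "ax": 0, "ay": 0, "az": 0, "hand": 15}, {"x": 0, "y": 0, "z": -11, "ax": 0, "ay": 0, "az": 0, "hand": 15}, {"x": 0, "y": 0, "z": -11, "ax": 0, "ay": 0, "az": 0, "hand": 15}]}}

```text
clock: 29.08
tool_pos: [0.5645, -0.2779, 0.2964]
tcp_rot: [0.0, 0.751, 0.66, 0.002]
ft_force: [0.1, -0.2, 2.5]
opening: 0.0199
```

>>> {"api": "send_rows", "payload": {"commands": [{"x": 0, "y": 0, "z": 10, "ax": 0, "ay": 0, "az": 0, "hand": 15}, {"x": 0, "y": 0, "z": 40, "ax": 0, "ay": 0, "az": 0, "hand": 15}, {"x": 0, "y": 0, "z": 80, "ax": 0, "ay": 0, "az": 0, "hand": 15}, {"x": 0, "y": 0, "z": 120, "ax": 0, "ay": 0, "az": 0, "hand": 15}, {"x": 0, "y": 0, "z": 160, "ax": 0, "ay": 0, "az": 0, "hand": 15}, {"x": 0, "y": 0, "z": 180, "ax": 0, "ay": 0, "az": 0, "hand": 15}, {"x": 60, "y": 100, "z": 180, "ax": 0, "ay": 0, "az": 30, "hand": 15}, {"x": 60, "y": 100, "z": 180, "ax": 0, "ay": 0, "az": 30, "hand": 15}, {"x": 60, "y": 100, "z": 180, "ax": 0, "ay": 0, "az": 30, "hand": 15}, {"x": 60, "y": 100, "z": 180, "ax": 0, "ay": 0, "az": 30, "hand": 15}, {"x": 60, "y": 100, "z": 180, "ax": 0, "ay": 0, "az": 30, "hand": 15}]}}

```text
clock: 30.0
tool_pos: [0.625, -0.1762, 0.4766]
tcp_rot: [-0.001, 0.551, 0.834, 0.002]
ft_force: [-0.0, 0.1, -1.9]
opening: 0.0199
```

```bash
python3 - <<'E'
from h import *
st();yaw();save('scene','s19',crop=(150,150,370,400),s=2.4)
E
```

```text
t 30.0 pos [ 0.625  -0.1762  0.4766] rot [-8.000e-04  5.513e-01  8.343e-01  2.000e-03] F [-0.   0.1 -1.9] open 0.0199 q [-0.35  0.48  1.28  0.    1.38 -0.75]
jaw yaw 23.08 axis [ 9.0e-04  4.2e-03 -1.0e+00]
```

View pics/s19.png

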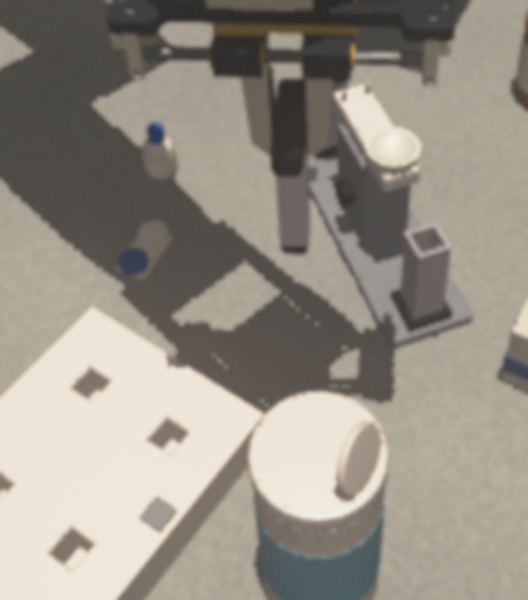

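>>> {"api": "send_rows", "payload": {"commands": [{"x": 63.2, "y": 111.7, "z": 0, "ax": 0, "ay": 0, "az": 23.9, "hand": 15}, {"x": 63.2, "y": 111.7, "z": 0, "ax": 0, "ay": 0, "az": 23.9, "hand": 15}, {"x": 63.2, "y": 111.7, "z": 0, "ax": 0, "ay": 0, "az": 23.9, "hand": 15}, {"x": 63.2, "y": 111.7, "z": 0, "ax": 0, "ay": 0, "az": 23.9, "hand": 15}, {"x": 63.2, "y": 111.7, "z": 0, "ax": 0, "ay": 0, "az": 23.9, "hand": 15}, {"x": 63.2, "y": 111.7, "z": -30, "ax": 0, "ay": 0, "az": 23.9, "hand": 15}, {"x": 63.2, "y": 111.7, "z": -60, "ax": 0, "ay": 0, "az": 23.9, "hand": 15}, {"x": 63.2, "y": 111.7, "z": -73, "ax": 0, "ay": 0, "az": 23.9, "hand": 15}, {"x": 63.2, "y": 111.7, "z": -73, "ax": 0, "ay": 0, "az": 23.9, "hand": 15}, {"x": 63.2, "y": 111.7, "z": -73, "ax": 0, "ay": 0, "az": 23.9, "hand": 15}]}}

```text
clock: 30.88
tool_pos: [0.6876, -0.0669, 0.4043]
tcp_rot: [-0.001, 0.371, 0.929, 0.002]
ft_force: [0.9, -0.0, -1.8]
opening: 0.0199
```

```bash
python3 - <<'E'
from h import *
st();yaw();save('scene','s20',crop=(280,180,380,300),s=5)
E
```

```text
t 30.88 pos [ 0.6876 -0.0669  0.4043] rot [-0.0012  0.3709  0.9287  0.0016] F [ 0.9 -0.  -1.8] open 0.0199 q [-0.16  0.61  1.24  0.    1.29 -0.98]
jaw yaw 46.45 axis [-0.001   0.0039 -1.    ]
```

View pics/s20.png

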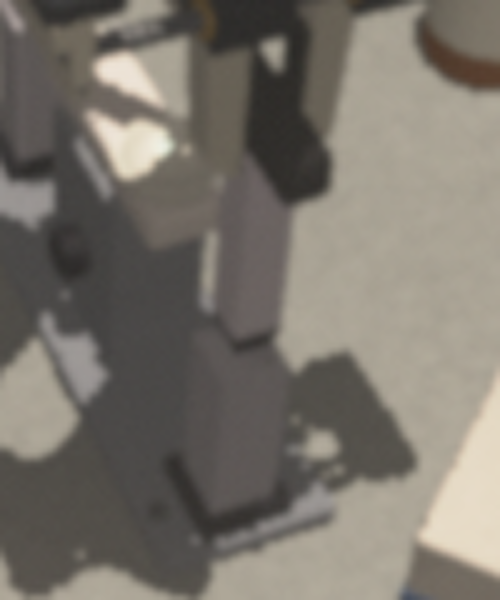

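```bash
python3 - <<'E'
from h import *
f=lambda p:((p[0]-280)*5,(p[1]-180)*5)
for P in [(.6882,-.0645,.105),(.6865,-.0638,.105),(.6876,-.0669,.118)]: print(P,np.round(f(proj('scene',P)[0])))
im=cv2.imread('pics/raw_s9.png');cv2.imwrite('pics/z11.png',cv2.resize(im[230:290,310:345],None,fx=10,fy=10,interpolation=cv2.INTER_CUBIC))
for P in [(.6882,-.0645,.105),(.6865,-.0638,.105)]: p=proj('scene',P)[0];print((p-[310,230])*10)
E
```

```text
(0.6882, -0.0645, 0.105) [238. 346.]
(0.6865, -0.0638, 0.105) [235. 343.]
(0.6876, -0.0669, 0.118) [236. 328.]
[175.89150429 191.13600152]
[169.12246482 185.74199736]
```

View pics/z11.png

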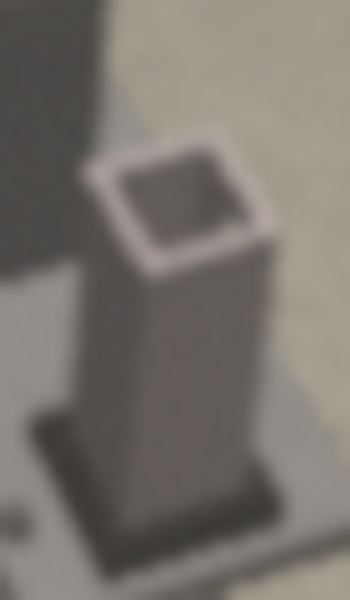

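```bash
python3 - <<'E'
from h import *
print('mouth scene',ray('scene',310+18.3,230+20.2,.105))
print('foot scene',[ray('scene',280+u/5,180+v/5,.118).round(4) for u,v in((250,333),(253,338))])
im=cv2.imread('pics/raw_s20.png');b=im[225:275,310:345]
b=np.clip((b.astype(float)-20)*1.8,0,255).astype(np.uint8)
cv2.imwrite('pics/z12.png',cv2.resize(b,None,fx=12,fy=12,interpolation=cv2.INTER_CUBIC))
# predicted outline of foot tip(assume ~ 14mm sq?) and stem bottom at tcp
c=np.array([.6876,-.0669]);a=np.radians(46.45)
for h,z in((.01,.128),(.01,.22)):
    pts=[np.r_[c+h*(i*np.array([np.cos(a),np.sin(a)])+j*np.array([-np.sin(a),np.cos(a)])),z] for i,j in((1,1),(1,-1),(-1,-1),(-1,1))]
    print(z,((proj('scene',pts)-[310,225])*12).round())
E
```

```text
mouth scene [ 0.69046217 -0.06645065  0.105     ]
foot scene [array([ 0.6933, -0.067 ,  0.118 ]), array([ 0.6953, -0.0688,  0.118 ])]
0.128 [[241. 146.]
 [295. 234.]
 [180. 269.]
 [128. 179.]]
0.22 [[ 283. -260.]
 [ 341. -171.]
 [ 217. -136.]
 [ 160. -226.]]
```

View pics/z12.png

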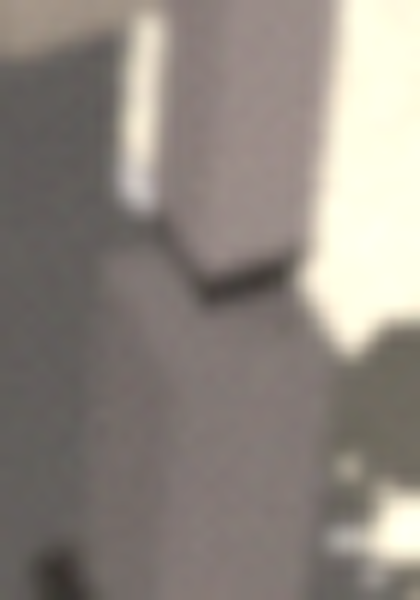

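>>> {"api": "send_rows", "payload": {"commands": [{"x": -1, "y": 2.9, "z": 0, "ax": 0, "ay": 0, "az": 0.5, "hand": 15}, {"x": -1, "y": 2.9, "z": -8, "ax": 0, "ay": 0, "az": 0.5, "hand": 15}, {"x": -1, "y": 2.9, "z": -16, "ax": 0, "ay": 0, "az": 0.5, "hand": 15}, {"x": -1, "y": 2.9, "z": -20, "ax": 0, "ay": 0, "az": 0.5, "hand": 15}, {"x": -1, "y": 2.9, "z": -20, "ax": 0, "ay": 0, "az": 0.5, "hand": 15}]}}

```text
clock: 31.35
tool_pos: [0.6866, -0.0636, 0.3839]
tcp_rot: [-0.001, 0.367, 0.93, 0.002]
ft_force: [-0.4, -0.3, -2.2]
opening: 0.0196
```

Foot is about 7 mm in with no force. Next.

>>> {"api": "send_rows", "payload": {"commands": [{"x": 0, "y": 0, "z": -5, "ax": 0, "ay": 0, "az": 0, "hand": 15}, {"x": 0, "y": 0, "z": -10, "ax": 0, "ay": 0, "az": 0, "hand": 15}, {"x": 0, "y": 0, "z": -10, "ax": 0, "ay": 0, "az": 0, "hand": 15}]}}

```text
clock: 31.6
tool_pos: [0.6864, -0.0636, 0.3724]
tcp_rot: [-0.002, 0.367, 0.93, 0.001]
ft_force: [0.1, -0.3, -1.7]
opening: 0.02
```

>>> {"api": "send_rows", "payload": {"commands": [{"x": 0, "y": 0, "z": -12, "ax": 0, "ay": 0, "az": 0, "hand": 15}, {"x": 0, "y": 0, "z": -24, "ax": 0, "ay": 0, "az": 0, "hand": 15}, {"x": 0, "y": 0, "z": -36, "ax": 0, "ay": 0, "az": 0, "hand": 15}, {"x": 0, "y": 0, "z": -44, "ax": 0, "ay": 0, "az": 0, "hand": 15}, {"x": 0, "y": 0, "z": -44, "ax": 0, "ay": 0, "az": 0, "hand": 15}]}}

```text
clock: 32.02
tool_pos: [0.686, -0.0636, 0.3255]
tcp_rot: [-0.004, 0.367, 0.93, 0.001]
ft_force: [-0.3, -0.7, -2.3]
opening: 0.0201
```

>>> {"api": "send_rows", "payload": {"commands": [{"x": 0, "y": 0, "z": -2, "ax": 0, "ay": 0, "az": 0, "hand": 15}, {"x": 0, "y": 0, "z": -2, "ax": 0, "ay": 0, "az": 0, "hand": 42}, {"x": 0, "y": 0, "z": -2, "ax": 0, "ay": 0, "az": 0, "hand": 42}, {"x": 0, "y": 0, "z": -2, "ax": 0, "ay": 0, "az": 0, "hand": 42}, {"x": 0, "y": 0, "z": -2, "ax": 0, "ay": 0, "az": 0, "hand": 42}, {"x": 0, "y": 0, "z": -2, "ax": 0, "ay": 0, "az": 0, "hand": 42}, {"x": 0, "y": 0, "z": -12, "ax": 0, "ay": 0, "az": 0, "hand": 42}, {"x": 0, "y": 0, "z": -24, "ax": 0, "ay": 0, "az": 0, "hand": 42}, {"x": 0, "y": 0, "z": -27, "ax": 0, "ay": 0, "az": 0, "hand": 42}, {"x": 0, "y": 0, "z": -27, "ax": 0, "ay": 0, "az": 0, "hand": 42}]}}

```text
clock: 32.85
tool_pos: [0.6857, -0.0635, 0.2964]
tcp_rot: [-0.005, 0.367, 0.93, 0.001]
ft_force: [-0.8, 0.7, -0.2]
opening: 0.0419
```

```bash
python3 - <<'E'
from h import *
st();yaw();save('scene','s21',crop=(280,170,380,290),s=5)
E
```

```text
t 32.85 pos [ 0.6857 -0.0635  0.2964] rot [-5.500e-03  3.665e-01  9.304e-01  7.000e-04] F [-0.8  0.7 -0.2] open 0.0419 q [-0.16  0.71  1.34  0.    1.1  -0.98]
jaw yaw 47.0 axis [-0.0097  0.0053 -0.9999]
```

View pics/s21.png

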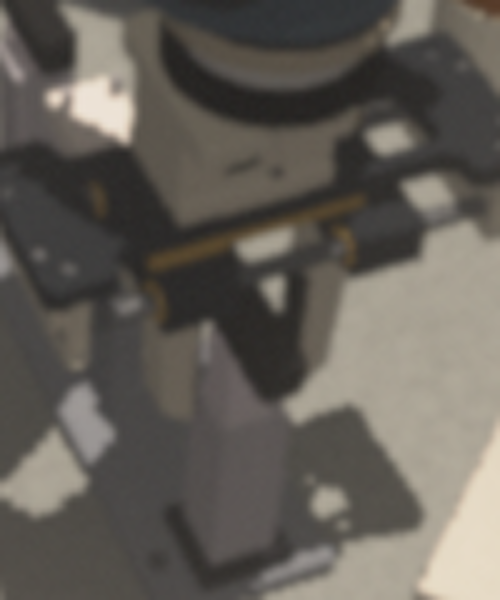

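>>> {"api": "send_rows", "payload": {"commands": [{"x": 0, "y": 0, "z": 0, "ax": 0, "ay": 0, "az": 0, "hand": 15}, {"x": 0, "y": 0, "z": 0, "ax": 0, "ay": 0, "az": 0, "hand": 15}, {"x": 0, "y": 0, "z": 0, "ax": 0, "ay": 0, "az": 0, "hand": 15}, {"x": 0, "y": 0, "z": 0, "ax": 0, "ay": 0, "az": 0, "hand": 15}, {"x": 0, "y": 0, "z": 0, "ax": 0, "ay": 0, "az": 0, "hand": 15}, {"x": 0, "y": 0, "z": 0, "ax": 0, "ay": 0, "az": 0, "hand": 15}, {"x": 0, "y": 0, "z": 0, "ax": 0, "ay": 0, "az": 0, "hand": 15}], "newtons": 40}}

```text
clock: 33.48
tool_pos: [0.6859, -0.0636, 0.2975]
tcp_rot: [-0.005, 0.367, 0.93, 0.001]
ft_force: [0.2, 1.3, -1.0]
opening: 0.0201
```

>>> {"api": "send_rows", "payload": {"commands": [{"x": 0, "y": 0, "z": -2, "ax": 0, "ay": 0, "az": 0, "hand": 15}, {"x": 0, "y": 0, "z": -4, "ax": 0, "ay": 0, "az": 0, "hand": 15}, {"x": 0, "y": 0, "z": -4, "ax": 0, "ay": 0, "az": 0, "hand": 15}]}}

```text
clock: 33.73
tool_pos: [0.6859, -0.0636, 0.293]
tcp_rot: [-0.005, 0.367, 0.93, 0.001]
ft_force: [1.9, 0.5, -2.7]
opening: 0.0198
```

>>> {"api": "send_rows", "payload": {"commands": [{"x": 0, "y": 0, "z": -1, "ax": 0, "ay": 0, "az": 0, "hand": 15}, {"x": 0, "y": 0, "z": -1, "ax": 0, "ay": 0, "az": 0, "hand": 15}, {"x": 0, "y": 0, "z": -1, "ax": 0, "ay": 0, "az": 0, "hand": 40}, {"x": 0, "y": 0, "z": -1, "ax": 0, "ay": 0, "az": 0, "hand": 40}, {"x": 0, "y": 0, "z": -1, "ax": 0, "ay": 0, "az": 0, "hand": 40}, {"x": 0, "y": 0, "z": -1, "ax": 0, "ay": 0, "az": 0, "hand": 40}, {"x": 0, "y": 0, "z": 10, "ax": 0, "ay": 0, "az": 0, "hand": 40}, {"x": 0, "y": 0, "z": 26, "ax": 0, "ay": 0, "az": 0, "hand": 40}, {"x": 0, "y": 0, "z": 26, "ax": 0, "ay": 0, "az": 0, "hand": 40}, {"x": 0, "y": 0, "z": 26, "ax": 0, "ay": 0, "az": 0, "hand": 40}]}}

```text
clock: 34.57
tool_pos: [0.686, -0.0636, 0.3202]
tcp_rot: [-0.004, 0.367, 0.93, 0.001]
ft_force: [0.0, 0.8, -0.4]
opening: 0.04
```

>>> {"api": "send_rows", "payload": {"commands": [{"x": 0, "y": 0, "z": 0, "ax": 0, "ay": 0, "az": 0, "hand": 15}, {"x": 0, "y": 0, "z": 0, "ax": 0, "ay": 0, "az": 0, "hand": 15}, {"x": 0, "y": 0, "z": 0, "ax": 0, "ay": 0, "az": 0, "hand": 15}, {"x": 0, "y": 0, "z": 0, "ax": 0, "ay": 0, "az": 0, "hand": 15}, {"x": 0, "y": 0, "z": 0, "ax": 0, "ay": 0, "az": 0, "hand": 15}, {"x": 0, "y": 0, "z": 0, "ax": 0, "ay": 0, "az": 0, "hand": 15}]}}

```text
clock: 35.07
tool_pos: [0.6859, -0.0637, 0.3196]
tcp_rot: [-0.004, 0.367, 0.93, 0.001]
ft_force: [-0.4, -1.2, -2.9]
opening: 0.0199
```

>>> {"api": "send_rows", "payload": {"commands": [{"x": 0, "y": 0, "z": -4, "ax": 0, "ay": 0, "az": 0, "hand": 15}, {"x": 0, "y": 0, "z": -8, "ax": 0, "ay": 0, "az": 0, "hand": 15}, {"x": 0, "y": 0, "z": -12, "ax": 0, "ay": 0, "az": 0, "hand": 15}, {"x": 0, "y": 0, "z": -12, "ax": 0, "ay": 0, "az": 0, "hand": 15}]}}

```text
clock: 35.4
tool_pos: [0.6858, -0.0637, 0.3064]
tcp_rot: [-0.005, 0.367, 0.93, 0.001]
ft_force: [1.4, -1.1, -4.8]
opening: 0.0197
```

>>> {"api": "send_rows", "payload": {"commands": [{"x": 0, "y": 0, "z": -3, "ax": 0, "ay": 0, "az": 0, "hand": 15}, {"x": 0, "y": 0, "z": -7, "ax": 0, "ay": 0, "az": 0, "hand": 15}, {"x": 0, "y": 0, "z": -8, "ax": 0, "ay": 0, "az": 0, "hand": 15}]}}

```text
clock: 35.65
tool_pos: [0.6868, -0.064, 0.3029]
tcp_rot: [-0.001, 0.366, 0.93, 0.001]
ft_force: [-5.5, -1.3, 35.0]
opening: 0.0197
```

>>> {"api": "send_rows", "payload": {"commands": [{"x": 0, "y": 0, "z": 1, "ax": 0, "ay": 0, "az": 0, "hand": 45}, {"x": 0, "y": 0, "z": 1, "ax": 0, "ay": 0, "az": 0, "hand": 45}, {"x": 0, "y": 0, "z": 1, "ax": 0, "ay": 0, "az": 0, "hand": 45}, {"x": 0, "y": 0, "z": 1, "ax": 0, "ay": 0, "az": 0, "hand": 45}, {"x": 0, "y": 0, "z": 30, "ax": 0, "ay": 0, "az": 0, "hand": 45}, {"x": 0, "y": 0, "z": 70, "ax": 0, "ay": 0, "az": 0, "hand": 45}, {"x": 0, "y": 0, "z": 110, "ax": 0, "ay": 0, "az": 0, "hand": 45}, {"x": 0, "y": 0, "z": 130, "ax": 0, "ay": 0, "az": 0, "hand": 45}, {"x": -150, "y": -200, "z": 130, "ax": 0, "ay": 0, "az": 0, "hand": 45}, {"x": -150, "y": -200, "z": 130, "ax": 0, "ay": 0, "az": 0, "hand": 45}, {"x": -150, "y": -200, "z": 130, "ax": 0, "ay": 0, "az": 0, "hand": 45}, {"x": -150, "y": -200, "z": 130, "ax": 0, "ay": 0, "az": 0, "hand": 45}]}}

```text
clock: 36.65
tool_pos: [0.5855, -0.1983, 0.4323]
tcp_rot: [-0.002, 0.366, 0.931, 0.001]
ft_force: [1.2, -0.6, 0.8]
opening: 0.0451
```

>>> {"api": "send_rows", "payload": {"commands": [{"x": -220, "y": -240, "z": 0, "ax": 0, "ay": 0, "az": 0, "hand": 45}, {"x": -220, "y": -240, "z": 0, "ax": 0, "ay": 0, "az": 0, "hand": 45}, {"x": -220, "y": -240, "z": 0, "ax": 0, "ay": 0, "az": 0, "hand": 45}, {"x": -220, "y": -240, "z": 0, "ax": 0, "ay": 0, "az": 0, "hand": 45}, {"x": -220, "y": -240, "z": 0, "ax": 0, "ay": 0, "az": 0, "hand": 45}, {"x": -220, "y": -240, "z": 0, "ax": 0, "ay": 0, "az": 0, "hand": 45}, {"x": -220, "y": -240, "z": 0, "ax": 0, "ay": 0, "az": 0, "hand": 45}, {"x": -220, "y": -240, "z": 0, "ax": 0, "ay": 0, "az": 0, "hand": 45}]}}

```text
clock: 37.32
tool_pos: [0.3635, -0.4398, 0.4318]
tcp_rot: [-0.002, 0.366, 0.93, 0.001]
ft_force: [-0.3, -0.5, 0.6]
opening: 0.0446
```

```bash
python3 - <<'E'
from h import *
st();yaw();save('scene','s22',crop=(250,80,370,300),s=2.7);im=save('top','t22',crop=(230,140,325,240),s=6)
a=cv2.imread('pics/raw_s22.png');cv2.imwrite('pics/z13.png',cv2.resize(a[165:290,265:350],None,fx=6,fy=4.7,interpolation=cv2.INTER_CUBIC))
# bars: image corners
t=cv2.imread('pics/raw_t22.png')
E
```

```text
t 37.32 pos [ 0.3635 -0.4398  0.4318] rot [-0.0022  0.3664  0.9304  0.0014] F [-0.3 -0.5  0.6] open 0.0446 q [-0.96  0.36  1.56 -0.    1.22 -1.78]
jaw yaw 47.01 axis [-0.003   0.0042 -1.    ]
```

View pics/z13.png

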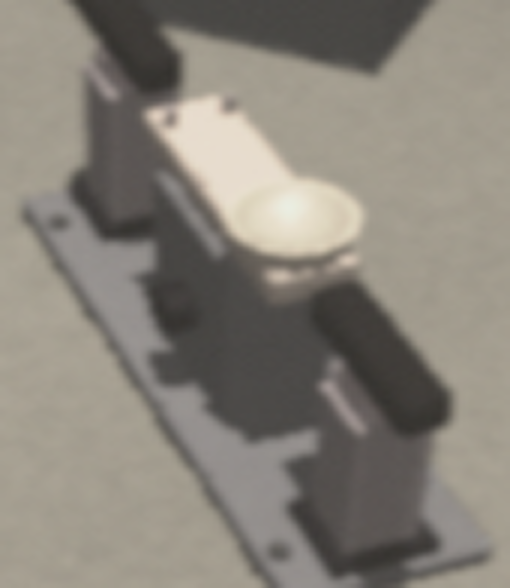

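View pics/t22.png

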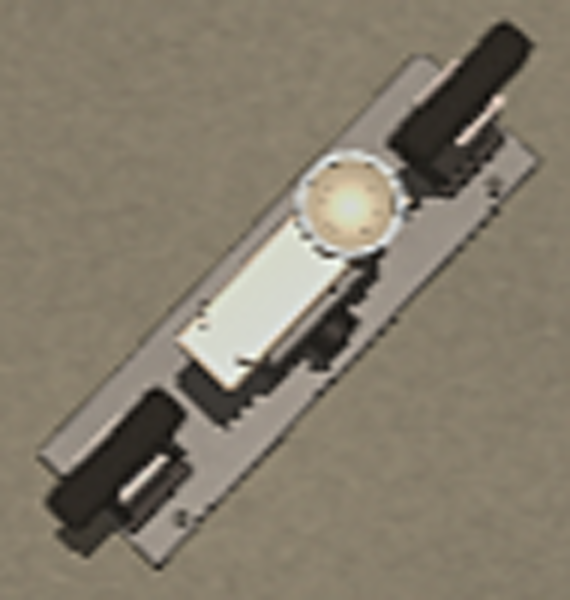

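```bash
python3 - <<'E'
from h import *
t=cv2.imread('pics/raw_t22.png');s=cv2.imread('pics/raw_s22.png')
def P(n):
    K,R,tt=cam(n);return K@np.c_[R,tt]
def cen(im,box,th):
    m=(im.max(2)<th).astype(np.uint8);M=np.zeros_like(m);x0,y0,x1,y1=box;M[y0:y1,x0:x1]=m[y0:y1,x0:x1]
    M=cv2.morphologyEx(M,cv2.MORPH_OPEN,np.ones((3,3),np.uint8))
    cs,_=cv2.findContours(M,cv2.RETR_EXTERNAL,cv2.CHAIN_APPROX_NONE)
    c=max(cs,key=cv2.contourArea);q=cv2.minAreaRect(c);return q
ctr={}
for nm,bt,bs in(('L',(235,200,264,230),(270,150,298,187)),('R',(292,140,322,170),(315,222,345,262))):
    qt=cen(t,bt,52);qs=cen(s,bs,62)
    X=cv2.triangulatePoints(P('top'),P('scene'),np.array(qt[0]).reshape(2,1),np.array(qs[0]).reshape(2,1));X=(X[:3]/X[3]).ravel()
    print(nm,np.round(qt[0],1),np.round(qt[1],1),np.round(qs[0],1),np.round(qs[1],1),X.round(4), 'top ray@.134',ray('top',*qt[0],.134)[:2].round(4),'scene ray',ray('scene',*qs[0],.134)[:2].round(4))
# cup: top centre
u=(230+350/6,140+204/6);v=(265+290/6,165+215/4.7)
X=cv2.triangulatePoints(P('top'),P('scene'),np.array(u).reshape(2,1),np.array(v).reshape(2,1));print('cup',(X[:3]/X[3]).ravel().round(4), 'exp',np.array([.6062,.0105])-.036*np.array([-.735,.678]))
a=cv2.imread('pics/raw_t0.png')
d=cv2.absdiff(a,t).max(2); print('ok')
cv2.imwrite('pics/t22f.png',cv2.resize(t,None,fx=1.4,fy=1.4))
E
```

```text
L [249.5 216.5] [ 8.5 26.9] [287.6 176.1] [16.4  6.9] [0.5265 0.0875 0.1142] top ray@.134 [0.5229 0.0849] scene ray [0.5385 0.0685]
R [306.2 155.4] [ 8.2 28.5] [325.7 243.2] [31.4  7.3] [ 0.6847 -0.0632  0.1201] top ray@.134 [ 0.6834 -0.0614] scene ray [ 0.6867 -0.0756]
cup [ 0.6338 -0.014   0.1419] exp [ 0.63266  -0.013908]
ok
```

View pics/t22f.png

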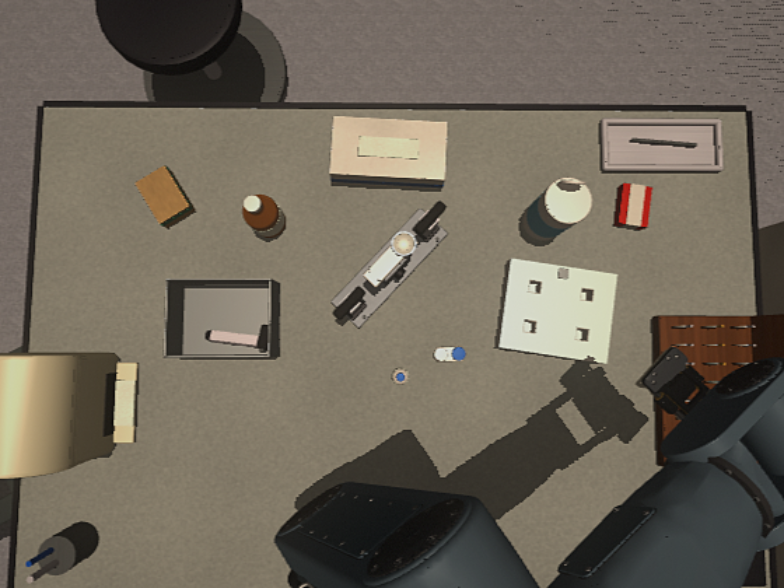

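>>> {"api": "send_rows", "payload": {"commands": [{"x": 322.5, "y": 376, "z": 0, "ax": 0, "ay": 0, "az": 0, "hand": 45}, {"x": 322.5, "y": 376, "z": 0, "ax": 0, "ay": 0, "az": 0, "hand": 45}, {"x": 322.5, "y": 376, "z": 0, "ax": 0, "ay": 0, "az": 0, "hand": 45}, {"x": 322.5, "y": 376, "z": 0, "ax": 0, "ay": 0, "az": 0, "hand": 45}, {"x": 322.5, "y": 376, "z": 0, "ax": 0, "ay": 0, "az": 0, "hand": 45}, {"x": 322.5, "y": 376, "z": 0, "ax": 0, "ay": 0, "az": 0, "hand": 45}, {"x": 322.5, "y": 376, "z": 0, "ax": 0, "ay": 0, "az": 0, "hand": 45}, {"x": 322.5, "y": 376, "z": 0, "ax": 0, "ay": 0, "az": 0, "hand": 45}, {"x": 322.5, "y": 376, "z": 0, "ax": 0, "ay": 0, "az": 0, "hand": 45}, {"x": 322.5, "y": 376, "z": 0, "ax": 0, "ay": 0, "az": 0, "hand": 45}, {"x": 322.5, "y": 376, "z": 0, "ax": 0, "ay": 0, "az": 0, "hand": 45}, {"x": 322.5, "y": 376, "z": 0, "ax": 0, "ay": 0, "az": 0, "hand": 45}]}}

```text
clock: 38.42
tool_pos: [0.6864, -0.0615, 0.4309]
tcp_rot: [-0.003, 0.367, 0.93, 0.001]
ft_force: [0.2, 0.2, 0.1]
opening: 0.0451
```

>>> {"api": "send_rows", "payload": {"commands": [{"x": -0.5, "y": -2.2, "z": -40, "ax": 0, "ay": 0, "az": 0, "hand": 45}, {"x": -0.5, "y": -2.2, "z": -80, "ax": 0, "ay": 0, "az": 0, "hand": 45}, {"x": -0.5, "y": -2.2, "z": -110, "ax": 0, "ay": 0, "az": 0, "hand": 45}, {"x": -0.5, "y": -2.2, "z": -127, "ax": 0, "ay": 0, "az": 0, "hand": 45}, {"x": -0.5, "y": -2.2, "z": -127, "ax": 0, "ay": 0, "az": 0, "hand": 45}, {"x": -0.5, "y": -2.2, "z": -127, "ax": 0, "ay": 0, "az": 0, "hand": 15}, {"x": -0.5, "y": -2.2, "z": -127, "ax": 0, "ay": 0, "az": 0, "hand": 15}, {"x": -0.5, "y": -2.2, "z": -127, "ax": 0, "ay": 0, "az": 0, "hand": 15}, {"x": -0.5, "y": -2.2, "z": -127, "ax": 0, "ay": 0, "az": 0, "hand": 15}, {"x": -0.5, "y": -2.2, "z": -127, "ax": 0, "ay": 0, "az": 0, "hand": 15}, {"x": -0.5, "y": -2.2, "z": -127, "ax": 0, "ay": 0, "az": 0, "hand": 15}, {"x": -0.5, "y": -2.2, "z": -127, "ax": 0, "ay": 0, "az": 0, "hand": 15}]}}

```text
clock: 39.42
tool_pos: [0.6861, -0.0638, 0.3053]
tcp_rot: [-0.002, 0.367, 0.93, 0.001]
ft_force: [-0.5, -1.3, 5.7]
opening: 0.0198
```

>>> {"api": "send_rows", "payload": {"commands": [{"x": 0, "y": 0, "z": 2, "ax": 0, "ay": 0, "az": 0, "hand": 15}, {"x": 0, "y": 0, "z": 5, "ax": 0, "ay": 0, "az": 0, "hand": 15}, {"x": 0, "y": 0, "z": 5, "ax": 0, "ay": 0, "az": 0, "hand": 15}]}}

```text
clock: 39.67
tool_pos: [0.6859, -0.0638, 0.3081]
tcp_rot: [-0.003, 0.367, 0.93, 0.001]
ft_force: [5.8, -1.8, -17.3]
opening: 0.0194
```

R is latched: a tug of 17 N and it holds. Push it back down, release, and test L.

>>> {"api": "send_rows", "payload": {"commands": [{"x": 0, "y": 0, "z": -4, "ax": 0, "ay": 0, "az": 0, "hand": 15}, {"x": 0, "y": 0, "z": -6, "ax": 0, "ay": 0, "az": 0, "hand": 15}, {"x": 0, "y": 0, "z": -4, "ax": 0, "ay": 0, "az": 0, "hand": 45}, {"x": 0, "y": 0, "z": -4, "ax": 0, "ay": 0, "az": 0, "hand": 45}, {"x": 0, "y": 0, "z": -4, "ax": 0, "ay": 0, "az": 0, "hand": 45}, {"x": 0, "y": 0, "z": -4, "ax": 0, "ay": 0, "az": 0, "hand": 45}, {"x": 0, "y": 0, "z": 30, "ax": 0, "ay": 0, "az": 0, "hand": 45}, {"x": 0, "y": 0, "z": 70, "ax": 0, "ay": 0, "az": 0, "hand": 45}, {"x": 0, "y": 0, "z": 110, "ax": 0, "ay": 0, "az": 0, "hand": 45}, {"x": 0, "y": 0, "z": 110, "ax": 0, "ay": 0, "az": 0, "hand": 45}]}}

```text
clock: 40.5
tool_pos: [0.6865, -0.0638, 0.4267]
tcp_rot: [0.003, 0.367, 0.93, 0.002]
ft_force: [0.9, 1.2, 1.1]
opening: 0.0449
```

>>> {"api": "send_rows", "payload": {"commands": [{"x": -159, "y": 149, "z": 0, "ax": 0, "ay": 0, "az": 0, "hand": 45}, {"x": -159, "y": 149, "z": 0, "ax": 0, "ay": 0, "az": 0, "hand": 45}, {"x": -159, "y": 149, "z": 0, "ax": 0, "ay": 0, "az": 0, "hand": 45}, {"x": -159, "y": 149, "z": 0, "ax": 0, "ay": 0, "az": 0, "hand": 45}, {"x": -159, "y": 149, "z": 0, "ax": 0, "ay": 0, "az": 0, "hand": 45}, {"x": -159, "y": 149, "z": 0, "ax": 0, "ay": 0, "az": 0, "hand": 45}, {"x": -159, "y": 149, "z": 0, "ax": 0, "ay": 0, "az": 0, "hand": 45}, {"x": -159, "y": 149, "z": 0, "ax": 0, "ay": 0, "az": 0, "hand": 45}]}}

```text
clock: 41.17
tool_pos: [0.5277, 0.0852, 0.4269]
tcp_rot: [0.003, 0.367, 0.93, 0.003]
ft_force: [0.2, -0.3, 0.8]
opening: 0.0453
```

>>> {"api": "send_rows", "payload": {"commands": [{"x": -0.6, "y": 0.2, "z": -40, "ax": 0, "ay": 0, "az": 0, "hand": 45}, {"x": -0.6, "y": 0.2, "z": -80, "ax": 0, "ay": 0, "az": 0, "hand": 45}, {"x": -0.6, "y": 0.2, "z": -110, "ax": 0, "ay": 0, "az": 0, "hand": 45}, {"x": -0.6, "y": 0.2, "z": -123, "ax": 0, "ay": 0, "az": 0, "hand": 45}, {"x": -0.6, "y": 0.2, "z": -123, "ax": 0, "ay": 0, "az": 0, "hand": 45}, {"x": -0.6, "y": 0.2, "z": -123, "ax": 0, "ay": 0, "az": 0, "hand": 15}, {"x": -0.6, "y": 0.2, "z": -123, "ax": 0, "ay": 0, "az": 0, "hand": 15}, {"x": -0.6, "y": 0.2, "z": -123, "ax": 0, "ay": 0, "az": 0, "hand": 15}, {"x": -0.6, "y": 0.2, "z": -123, "ax": 0, "ay": 0, "az": 0, "hand": 15}, {"x": -0.6, "y": 0.2, "z": -123, "ax": 0, "ay": 0, "az": 0, "hand": 15}, {"x": -0.6, "y": 0.2, "z": -123, "ax": 0, "ay": 0, "az": 0, "hand": 15}, {"x": -0.6, "y": 0.2, "z": -123, "ax": 0, "ay": 0, "az": 0, "hand": 15}]}}

```text
clock: 42.17
tool_pos: [0.5274, 0.0852, 0.3049]
tcp_rot: [0.004, 0.367, 0.93, 0.003]
ft_force: [-1.0, -3.2, 6.3]
opening: 0.02
```

>>> {"api": "send_rows", "payload": {"commands": [{"x": 0, "y": 0, "z": 2, "ax": 0, "ay": 0, "az": 0, "hand": 15}, {"x": 0, "y": 0, "z": 5, "ax": 0, "ay": 0, "az": 0, "hand": 15}, {"x": 0, "y": 0, "z": 5, "ax": 0, "ay": 0, "az": 0, "hand": 15}]}}

```text
clock: 42.42
tool_pos: [0.5267, 0.0852, 0.3082]
tcp_rot: [0.003, 0.367, 0.93, 0.002]
ft_force: [5.5, -0.9, -20.5]
opening: 0.0196
```

Also latched (20 N). Push home, release and retreat.

>>> {"api": "send_rows", "payload": {"commands": [{"x": 0, "y": 0, "z": -4, "ax": 0, "ay": 0, "az": 0, "hand": 15}, {"x": 0, "y": 0, "z": -6, "ax": 0, "ay": 0, "az": 0, "hand": 15}, {"x": 0, "y": 0, "z": -4, "ax": 0, "ay": 0, "az": 0, "hand": 45}, {"x": 0, "y": 0, "z": -4, "ax": 0, "ay": 0, "az": 0, "hand": 45}, {"x": 0, "y": 0, "z": -4, "ax": 0, "ay": 0, "az": 0, "hand": 45}, {"x": 0, "y": 0, "z": -4, "ax": 0, "ay": 0, "az": 0, "hand": 45}, {"x": 0, "y": 0, "z": 30, "ax": 0, "ay": 0, "az": 0, "hand": 45}, {"x": 0, "y": 0, "z": 70, "ax": 0, "ay": 0, "az": 0, "hand": 45}, {"x": 0, "y": 0, "z": 110, "ax": 0, "ay": 0, "az": 0, "hand": 45}, {"x": 0, "y": 0, "z": 130, "ax": 0, "ay": 0, "az": 0, "hand": 45}]}}

```text
clock: 43.25
tool_pos: [0.5269, 0.0853, 0.4427]
tcp_rot: [0.005, 0.367, 0.93, 0.003]
ft_force: [0.7, 0.7, 0.8]
opening: 0.0449
```

>>> {"api": "send_rows", "payload": {"commands": [{"x": -140, "y": -320, "z": 0, "ax": 0, "ay": 0, "az": 0, "hand": 45}, {"x": -140, "y": -320, "z": 0, "ax": 0, "ay": 0, "az": 0, "hand": 45}, {"x": -140, "y": -320, "z": 0, "ax": 0, "ay": 0, "az": 0, "hand": 45}, {"x": -140, "y": -320, "z": 0, "ax": 0, "ay": 0, "az": 0, "hand": 45}, {"x": -140, "y": -320, "z": 0, "ax": 0, "ay": 0, "az": 0, "hand": 45}, {"x": -140, "y": -320, "z": 0, "ax": 0, "ay": 0, "az": 0, "hand": 45}, {"x": -140, "y": -320, "z": 0, "ax": 0, "ay": 0, "az": 0, "hand": 45}, {"x": -140, "y": -320, "z": 0, "ax": 0, "ay": 0, "az": 0, "hand": 45}, {"x": -140, "y": -320, "z": 0, "ax": 0, "ay": 0, "az": 0, "hand": 45}, {"x": -140, "y": -320, "z": 0, "ax": 0, "ay": 0, "az": 0, "hand": 45}]}}

```text
clock: 44.08
tool_pos: [0.3857, -0.2372, 0.4426]
tcp_rot: [0.005, 0.369, 0.93, 0.003]
ft_force: [0.3, -0.4, 0.5]
opening: 0.0448
```

```bash
python3 - <<'E'
from h import *
st();save('scene','s23',s=1.4);save('top','t23',s=1.4)
E
```

```text
t 44.08 pos [ 0.3857 -0.2372  0.4426] rot [0.0052 0.3685 0.9296 0.0029] F [ 0.3 -0.4  0.5] open 0.0448 q [-0.66  0.13  1.84  0.01  1.16 -1.48]
```

View pics/s23.png

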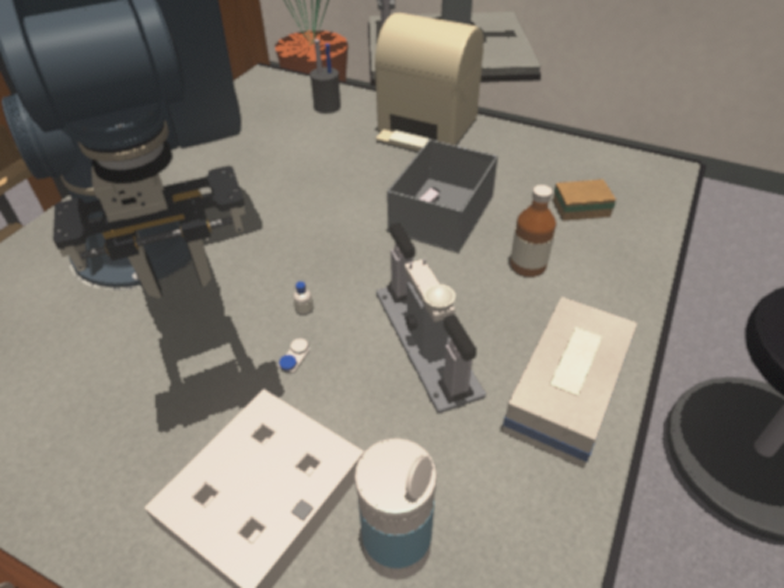

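View pics/t23.png

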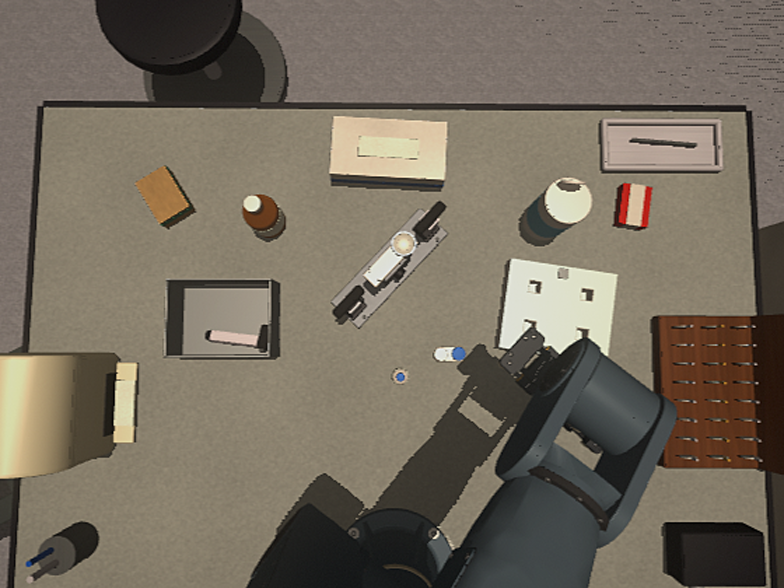

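The pictures show:
- The rack is empty.
- Both grips stand home in their sockets.
- The cup is on the rest's −y side, at (403,243) in the top view.
- The worn grip lies in the bin, at (237,338).
- The bystanders have not moved.

I'm handing in now.

```bash
python3 -c "
from h import *
print(r.hand_in());st()"
```

```text
the job is handed in; nothing more can be done
None
the job is handed in; nothing more can be done
```

The job is done and handed in at about 44 s of the 210 s allowed; `hand_in()` reports no verdict.

**Chin rest:** I lifted it about 70 mm, turned it half round and pressed it in until it stopped at 16 N. The pictures show the cup on the rest's −y side. Two views together put the cup top at 142 mm, against 145 mm when fully seated, which is within measuring error.

**Whole grips:** Both were let into the sockets with their buttons squeezed flush and pushed down until they stood on the floor at about 35 N. I then pulled each one up with 17–20 N. Each gave only about 3 mm and held, so the buttons are in their holes. I pressed both home again before letting go.

**Damaged grip:** There was only one. It lies inside the upright bin.

**Last pictures:** The draining block is empty, the bystanders are where they started, and the arm is clear of everything.

**What went wrong or disagreed:**
- The first grasp of the damaged grip slipped because I lifted before the fingers had closed. The second held.
- The bin was knocked slightly aside during the run, with the grip staying inside.
- My two-view estimate of the T-bar heights came out 11–17 mm lower than expected, which I put down to the dark outlines used. I relied on the pull test instead.
- The buttons in their holes face away from the scene camera, and I could not see them directly.

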